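Refit the countertop water filter

ROBOT

A 7-joint arm with a two-finger parallel gripper is mounted at the origin on the work surface. World frame = base frame: x ahead of the robot, y to its left, z up, the work surface at z = 0. Lengths are in m, angles in rad, forces in N, time in s.
With the tool pointing down it reaches from about 0.35 to 0.9 m from the base axis. Payload 8.1 kg.
Tool frame: the origin (TCP) lies at the very end of the fingers, on their centre line; the grasp point (between the pads) lies 19 mm behind it; z points along the fingers, y is the direction in which the jaws open and shut (so a half turn about z gives the same grasp; the last joint's range is limited). The gripper opens to 92 mm and grips with 3 to 60 N. Pads are 19 mm wide; open, the fingers measure 130 mm over their backs; the gripper's body (75 mm by 190 mm) begins 47 mm behind the grasp point.
Start: joints at [-1.206, 0.434, 0.025, 1.573, -0.012, 1.134, -0.075], TCP at [0.282, 0.558, 0.227] pointing down, gripper open.
Joint ranges: [-2.62, 2.62], [-0.44, 2.09], [-1.27, 1.32], [0.08, 2.57], [-1.32, 4.46], [0.12, 2], [-2.74, 2.74]. Speed limits (rad/s): [2.22, 2.22, 3.01, 3.01, 3.14, 3.14, 3.14].

INTERFACE

Orientations are given as a rotation vector (axis times angle).
In Python, from cell import observe, get_image, sign_off gives the robot as it stands.
- The arm moves only by the tool arm_command, never from a script. Its argument "deltas" is a list of rows, each an object with "xyz": the shift along the tool's x, y, z in cm, a list of three; "turn": the turn about the tool's z in degrees; "jaw": the closure in counts, from 0 (fully open) to 255 (shut). A call has 1 to 5 rows; each row is the pose to reach, as a shift and turn from the pose measured when the call began, along the tool's axes at that moment; what a row does not reach only later rows make up. A row lasts 1/12 s, in which the tool goes at most 41.7 mm and 7.16 degrees, less where a joint would pass 70% of its speed; a pose out of reach is approached as far as the arm can. A call with a gripper value outside its range is refused whole. The fingers move at their own pace and stop on an object; "force" is the grip in N (left out, the last holds). Time passes only in rows, so rows that repeat a pose let the fingers close. It gives the time, the measured TCP pose, the force and the opening at its end, in the units of the state.
- observe(): the state, without advancing time (a new reading comes with each control period).
- get_image(name): name is "scene" or "side" or "wrist"; returns a dict with "frame" (400x640x3 uint8, red, green, blue), "depth" (400x640 float32, m along the optical axis (not along the pixel's ray), 0 where there is no reading), "camera_matrix" (3x3 intrinsics, pixels), "cam_to_world" (4x4, takes a point from camera to world coordinates). Camera axes: x right, y up, looking along -z (the intrinsics and any distortion apply to the point x, -y, -z); pixel columns grow to the right and rows downward; lengths in m; the calibration is good to about 2 mm. A picture is of the moment at which its call begins.
- sign_off(): hands the job in, once; it reports no verdict.
The state is a dict: "clock": time; "joints": joint angles; "dq": joint speeds; "joint_efforts": joint torques, N m; "position": TCP position; "ee_rot": TCP orientation; "force": force on the tool from outside, world axes, zero at the start; "ft_torque": the same for the moment, N m; "width": opening from 0.0 (shut) to 1.0 (fully open).
Only numpy, scipy, OpenCV 4.12 (cv2) and the standard library are available. Lean on these libraries where they do the work, as an engineer would, in place of code of your own. Each camera call takes 0.05 s, during which the arm holds its last target.

TASK

Put the water filter back into service: thread all the filter rings that are lying out onto the post inside the housing, the widest at the bottom and each narrower one above it, fully home. Then fit the cover: hook its front lip into the slot under the front bar and pivot it down until the catch at the back snaps over it and it lies flat. Only then open the supply valve fully by turning its handwheel anticlockwise as far as it goes; leave the mug, jar and soap bottle alone.

Things in the scene. Friction and masses are not known exactly. Their poses are not given: they have to be found in the camera images.
- housing: fixed white open box on the worktop. Origin: centre of its underside, on the post's axis; x from its front (slot, towards the robot) to its back (catch), y to the valve's side, z up. Inside: x -80 to +69 mm, y -75 to +75 mm, floor 10 mm up. The wall tops, on which the cover lies, are 80 mm up. Front wall x = -92 to -80 mm, a bar over it from 93 to 103 mm up
- post_foot (a point): foot of the upright post on the housing's floor, 10 mm above the worktop, axes as the housing's. The steel post is 14 mm thick and 65 mm tall, its top 6 mm tapered
- slot (a point): middle of the slot's lower edge, at the inner face of the front wall (housing x = -80, y = 0, z = 80 mm), axes as the housing's. The slot between front wall and bar is 90 mm wide (y), 13 mm high, and goes through the 12 mm thick wall towards -x
- cover: loose white plate 159 (x) by 158 (y) by 7 mm, flat below. Origin: centre of its underside; x to its back edge, z up. 0.15 to 0.3 kg. Starts flat on the worktop to the robot's left, rib up. It goes in lip first with the back edge raised 10 to 20 degrees (the arm's fingers then lean away from the robot); closed, its origin is within 3 mm of housing x = 0, y = 0 (5 mm), z = 80 mm
- cover_lip (a point): middle of the lower front edge of the cover's lip (cover x = -92.5 mm, z = 0), axes as the cover's. The lip is 80 mm wide (y), 5 mm thick, level with the underside, and stands out 13 mm from the middle of the front edge
- cover_rib (a point): middle of the top of the cover's grip rib (cover x = 0, y = 0, z = 35 mm), axes as the cover's. The rib stands on the plate, across its middle: 16 mm thick (x), 70 mm long (y), 28 mm high
- cover_back (a point): middle of the lower back edge of the cover (cover x = +79.5 mm, z = 0), axes as the cover's. At the housing's back, upstands behind x = 83 mm rise to 102 mm, so the cover has 163 mm between bar and upstands
- latch (a joint): travel of the spring catch at the middle of the housing's back, a grey sloping blade 44 mm wide, to 110 mm above the worktop: 0 m at rest (also when snapped over the cover), to 0.010 m pushed back. Pressing the cover's back edge down pushes the blade back 3 to 8 mm, which takes about 5 to 12 N there; it then springs forward over the edge
- wheel (a joint): turn of the valve's handwheel in rad: 0 closed, 4.7 fully open (stop), growing anticlockwise seen from above. Starts between 0 and 0.4; stays where it is left; friction 0.06 N m. Wheel and stem rise 4 mm per rad as it opens
- wheel_top (a point): centre of the handwheel's top face, on its vertical axis; rises and turns with the wheel. The wheel is a blue disc 64 mm across and 16 mm thick, its top 116 mm above the worktop when closed. The axis stands at housing x = 0, y = 170 mm; under the wheel is a brass body 38 mm wide
- ring66: plain off-white filter ring: outer diameter 66 mm, 16 mm high, with a 20 mm hole through it. Origin: centre of its underside; z along its axis (up; both faces are alike). At the start it lies flat on the worktop to the robot's right. Not every start has all four rings
- ring57: plain off-white filter ring: outer diameter 57 mm, 16 mm high, with a 20 mm hole through it. Origin: centre of its underside; z along its axis (up; both faces are alike). At the start it lies flat on the worktop to the robot's right. Not every start has all four rings
- ring48: plain off-white filter ring: outer diameter 48 mm, 16 mm high, with a 20 mm hole through it. Origin: centre of its underside; z along its axis (up; both faces are alike). At the start it lies flat on the worktop to the robot's right. Not every start has all four rings
- ring39: plain off-white filter ring: outer diameter 39 mm, 16 mm high, with a 20 mm hole through it. Origin: centre of its underside; z along its axis (up; both faces are alike). At the start it lies flat on the worktop to the robot's right. Not every start has all four rings
- mug: bystander: a mug, 80 mm across, 90 mm high, origin: centre of its underside. To be left alone
- jar: bystander: a jar, 70 mm across, 110 mm high, origin: centre of its underside. To be left alone
- soap: bystander: a soap bottle, 60 mm across, 140 mm high, origin: centre of its underside. To be left alone
Mind the look-alikes: they are no part of the job. What is shaped like the ring57 but pink or yellow is not meant.

How it is judged:
By the outcome, as a careful person would: the job done as asked, in the order asked, and still so for the second after the job is handed in, with the robot touching nothing.
Of ring66, ring57, ring48, ring39 only 2 to 4 are there at a start; the rules pass over those that are not, and their reading is None.
At some moment in a run one of ring66, ring57, ring48, ring39, cover may be knocked a few centimetres aside while the robot is not near it.
It also fails if it takes over 205 s, if anything falls off the work surface, if the arm or the gripper's body presses on something with over 40 N, if the wrist force passes 120 N, or if a joint passes its speed limit or range.

## Working session

There is one attempt and no reset: what is moved stays moved. The work goes in short steps, Python scripts to look and compute and a tool call to move; the robot and the scene stay as the last step left them, time stands still between calls to the robot, and variables do not carry over. Pictures are saved under pics/ and viewed, and the job is handed in when it is done.

Besides the shell and the picture viewer there is one more tool, called after "Request:" by a JSON object that holds its "op" and its "data", one argument or row to a line. arm_command: Moves the arm, as the interface text tells. Its arguments: {"type":"object","properties":{"deltas":{"type":"array","items":{"type":"object","properties":{"xyz":{"type":"array","items":{"type":"number"}},"turn":{"type":"number"},"jaw":{"type":"number"}}}},"force":{"type":"number"}},"required":["deltas"]}

```bash
mkdir -p pics; ls
cat > h.py <<'E'
import numpy as np, cv2
from cell import observe, get_image
from scipy.spatial.transform import Rotation as R
def grab(n, tag):
    d=get_image(n); f=d["frame"]; cv2.imwrite(f"pics/{tag}.png", cv2.cvtColor(f,cv2.COLOR_RGB2BGR)); return d
def pts(d):
    K=np.array(d["camera_matrix"]);T=np.array(d["cam_to_world"]);z=np.array(d["depth"])
    v,u=np.mgrid[0:z.shape[0],0:z.shape[1]]
    x=(u-K[0,2])/K[0,0]*z;y=(v-K[1,2])/K[1,1]*z
    P=np.stack([x,-y,-z],-1)
    return P@T[:3,:3].T+T[:3,3]
def ray(d,u,v,h):
    K=np.array(d["camera_matrix"]);T=np.array(d["cam_to_world"])
    c=T[:3,:3]@np.array([(u-K[0,2])/K[0,0],-(v-K[1,2])/K[1,1],-1]);o=T[:3,3]
    return o+c*(h-o[2])/c[2]
def st():
    s=observe(); 
    print("t",s["clock"],"p",np.round(s["position"],4),"w",round(s["width"],3),"F",np.round(s["force"],1),"j",np.round(s["joints"],2)); print(np.round(R.from_rotvec(s["ee_rot"]).as_matrix(),3)); return s
def to(tgt, s=None):
    "world target -> tool delta cm"
    s=s or observe(); return np.round(R.from_rotvec(s["ee_rot"]).as_matrix().T@(np.array(tgt)-np.array(s["position"]))*100,2)
E
python3 - <<'E'
from h import *
st()
for n in ("scene","side","wrist"):
    d=grab(n,n+"0"); print(n,np.round(d["cam_to_world"],3).tolist(),np.round(d["camera_matrix"],1).tolist(), [k for k in d])
E
```

```text
pics
t 0.0 p [0.2817 0.5574 0.226 ] w 0.998 F [0.2 0.2 0.3] j [-1.21  0.44  0.02  1.57 -0.01  1.13 -0.08]
[[-0.893  0.451 -0.001]
 [ 0.451  0.893 -0.001]
 [-0.    -0.002 -1.   ]]
scene [[-0.491, -0.498, 0.714, 1.225], [0.871, -0.303, 0.388, 0.344], [0.023, 0.812, 0.583, 0.63], [0.0, 0.0, 0.0, 1.0]] [[382.6, 0.0, 320.6], [0.0, 382.6, 203.0], [0.0, 0.0, 1.0]] ['frame', 'depth', 'camera_matrix', 'cam_to_world']
side [[0.917, 0.213, -0.339, 0.155], [-0.4, 0.507, -0.764, -0.886], [0.009, 0.835, 0.55, 0.744], [0.0, 0.0, 0.0, 1.0]] [[392.7, 0.0, 318.9], [0.0, 392.7, 194.0], [0.0, 0.0, 1.0]] ['frame', 'depth', 'camera_matrix', 'cam_to_world']
wrist [[0.451, -0.853, -0.262, 0.21], [0.892, 0.431, 0.135, 0.593], [-0.002, -0.295, 0.955, 0.384], [0.0, 0.0, 0.0, 1.0]] [[324.6, 0.0, 320.6], [0.0, 324.6, 199.4], [0.0, 0.0, 1.0]] ['frame', 'depth', 'camera_matrix', 'cam_to_world']
```

View pics/scene0.png

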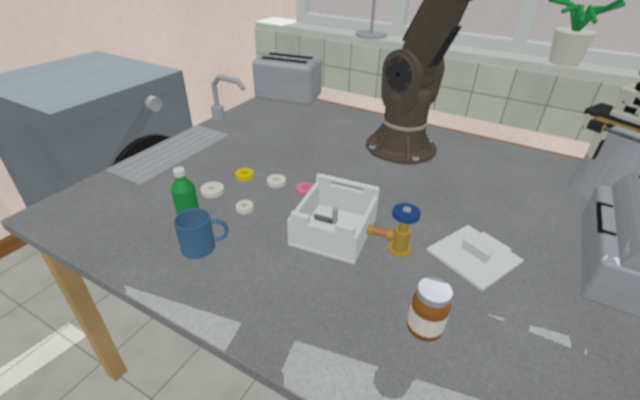

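View pics/side0.png

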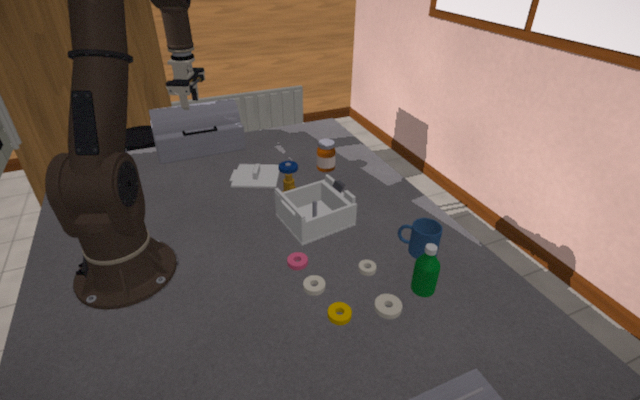

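View pics/wrist0.png

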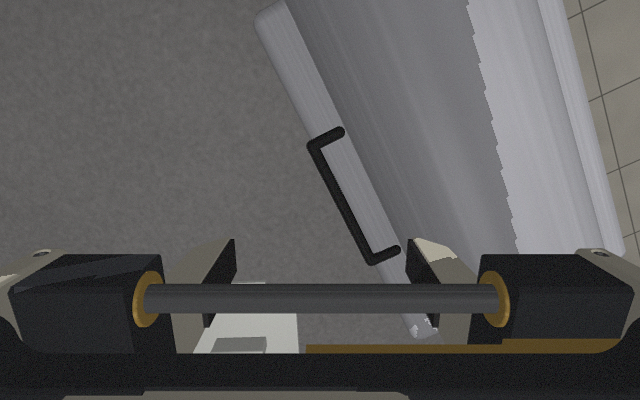

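Side view: white rings at (314,285), (368,267) and (388,306). The pink (297,261) and yellow (340,313) ones are look-alikes. The housing is around (315,208), the wheel at (288,167) and the cover at (255,175). Next I measure them.

Run:
```python
from h import *
big=[]
for n in ("side","scene"):
    d=grab(n,n+"1"); P=pts(d); f=d["frame"]; hsv=cv2.cvtColor(f,cv2.COLOR_RGB2HSV)
    z=P[...,2]
    print(n)
    # off-white objects on table
    for name,m in (("white",(hsv[...,1]<60)&(hsv[...,2]>135)),("yellow",(abs(hsv[...,0].astype(int)-25)<6)&(hsv[...,1]>150)),("pink",(hsv[...,0]>160)&(hsv[...,1]>90)),("blue",(abs(hsv[...,0].astype(int)-110)<10)&(hsv[...,1]>120))):
        m=m&(P[...,0]>0.2)&(P[...,0]<1.0)&(abs(P[...,1])<0.7)&(z>0.004)&(z<0.2)
        k,l,s,c=cv2.connectedComponentsWithStats(m.astype(np.uint8))
        for i in range(1,k):
            if s[i,4]<40: continue
            q=P[l==i]; hi=np.percentile(q[:,2],90)
            t=q[abs(q[:,2]-hi)<0.006]
            lo,up=t.min(0),t.max(0)
            print(name,s[i].tolist(),"top",round(hi,4),"mid",np.round((lo+up)/2,4),"ext",np.round(up-lo,4))
crop=cv2.resize(cv2.imread("pics/side1.png")[180:340,250:450],None,fx=4,fy=4,interpolation=cv2.INTER_CUBIC)[:600]
cv2.imwrite("pics/crop1.png",crop)
crop=cv2.resize(cv2.imread("pics/scene1.png")[160:300,170:530],None,fx=2.2,fy=2.2,interpolation=cv2.INTER_CUBIC)
cv2.imwrite("pics/crop2.png",crop)
```

```text
side
white [319, 138, 15, 8, 81] top 0.1129 mid [0.7095 0.3047 0.112 ] ext [0.0486 0.0577 0.0075]
white [230, 164, 49, 22, 868] top 0.0109 mid [0.4448 0.3449 0.0092] ext [0.1914 0.1965 0.0082]
white [276, 180, 80, 42, 680] top 0.1037 mid [0.4552 0.003  0.104 ] ext [0.028  0.1649 0.0063]
white [427, 244, 10, 6, 51] top 0.143 mid [ 0.6779 -0.3552  0.1411] ext [0.0215 0.0214 0.005 ]
white [359, 260, 17, 12, 110] top 0.0187 mid [ 0.5826 -0.2403  0.0169] ext [0.0435 0.0443 0.0068]
white [304, 276, 21, 15, 213] top 0.0185 mid [ 0.4292 -0.2426  0.017 ] ext [0.0522 0.0534 0.0071]
white [376, 294, 26, 21, 347] top 0.0187 mid [ 0.5637 -0.3737  0.0171] ext [0.0599 0.0617 0.0072]
yellow [284, 178, 10, 13, 80] top 0.0649 mid [0.5139 0.1742 0.0646] ext [0.0308 0.0214 0.0106]
yellow [328, 302, 23, 23, 404] top 0.0186 mid [ 0.4485 -0.3471  0.0166] ext [0.056  0.0529 0.0077]
pink [287, 252, 21, 18, 283] top 0.0186 mid [ 0.4201 -0.1429  0.017 ] ext [0.0554 0.0544 0.0087]
blue [279, 161, 19, 13, 164] top 0.1197 mid [0.5154 0.1801 0.1187] ext [0.0597 0.0584 0.0095]
blue [399, 219, 43, 39, 889] top 0.087
[... 1284 characters left out ...]
] ext [0.0627 0.0607 0.0077]
white [407, 304, 42, 34, 642] top 0.0583 mid [0.7294 0.3035 0.0579] ext [0.0355 0.0694 0.011 ]
yellow [236, 169, 17, 12, 164] top 0.0179 mid [ 0.4537 -0.3436  0.0156] ext [0.0532 0.0506 0.0073]
yellow [389, 225, 22, 30, 269] top 0.0687 mid [0.5253 0.183  0.0684] ext [0.0098 0.0208 0.0115]
pink [297, 184, 15, 11, 112] top 0.0183 mid [ 0.4273 -0.1455  0.0161] ext [0.0502 0.037  0.0076]
blue [393, 204, 27, 19, 357] top 0.1192 mid [0.522  0.1835 0.1174] ext [0.0585 0.058  0.008 ]
blue [176, 218, 13, 17, 62] top 0.0893 mid [ 0.7931 -0.2434  0.0881] ext [0.0234 0.0542 0.0082]
blue [204, 219, 8, 17, 42] top 0.0864 mid [ 0.757  -0.1994  0.0864] ext [0.0088 0.0028 0.0091]
```

View pics/crop1.png

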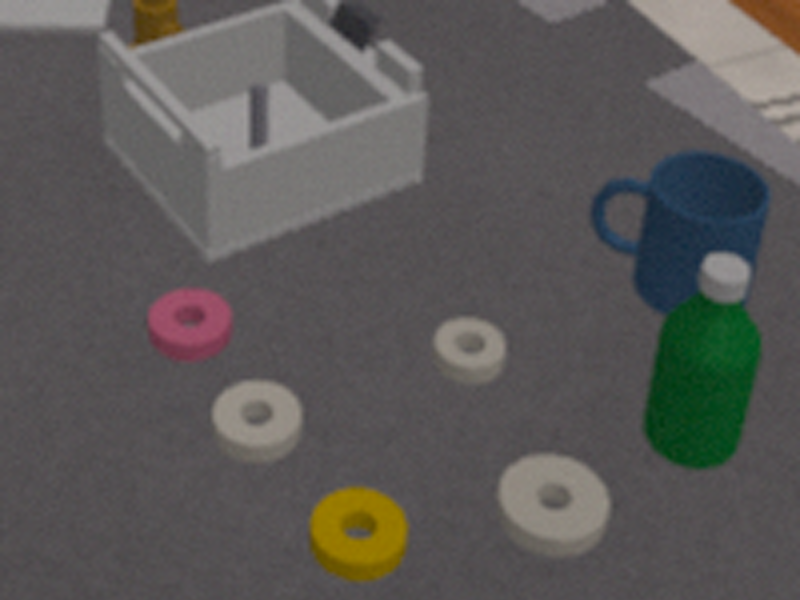

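View pics/crop2.png

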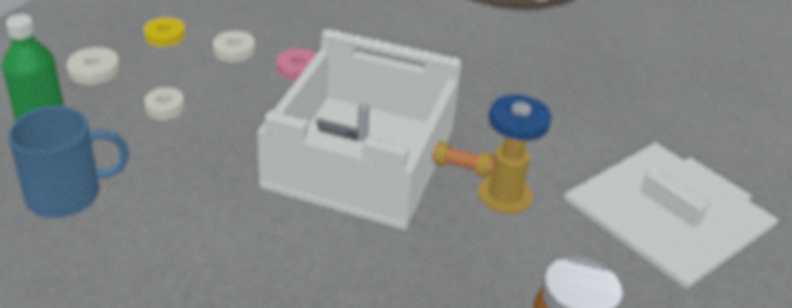

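Run:
```python
from h import *
for n in ("side","scene"):
    d=get_image(n); P=pts(d).reshape(-1,3); f=d["frame"].reshape(-1,3).astype(int)
    print(n,"table z",np.round([np.median(P[(abs(P[:,0]-.35)<.03)&(abs(P[:,1]+.1)<.03)][:,2])],4))
    b=P[(P[:,2]>.098)&(P[:,2]<.110)&(P[:,0]>.42)&(P[:,0]<.50)&(abs(P[:,1])<.1)]
    b=b[:,:2]
    # bar: PCA
    r=cv2.minAreaRect((b*1000).astype(np.float32)); print("bar",len(b),r)
    w=P[(P[:,2]>.076)&(P[:,2]<.086)&(P[:,0]>.43)&(P[:,0]<.66)&(abs(P[:,1]-.01)<.12)]
    print("walltop rect",len(w),cv2.minAreaRect((w[:,:2]*1000).astype(np.float32)))
    p=P[(P[:,2]>.03)&(P[:,2]<.085)&(abs(P[:,0]-.54)<.04)&(abs(P[:,1]-.01)<.045)]
    print("post",len(p),np.round(p.mean(0),4),np.round(np.percentile(p,[5,95],0),3).tolist())
    c=P[(P[:,2]>.004)&(P[:,2]<.012)&(abs(P[:,0]-.45)<.13)&(abs(P[:,1]-.345)<.13)]
    print("cover plate",len(c),cv2.minAreaRect((c[:,:2]*1000).astype(np.float32)))
    c=P[(P[:,2]>.025)&(P[:,2]<.05)&(abs(P[:,0]-.45)<.1)&(abs(P[:,1]-.345)<.1)]
    print("rib",len(c),cv2.minAreaRect((c[:,:2]*1000).astype(np.float32)),np.percentile(c[:,2],[5,50,95]))
```

```text
side table z [0.0014]
bar 176 ((452.44891357421875, 5.142112731933594), (12.716289520263672, 172.39988708496094), 8.059541702270508)
walltop rect 655 ((540.315185546875, 17.094032287597656), (191.1239013671875, 176.89559936523438), 8.099555969238281)
post 67 [0.5372 0.012  0.0537] [[0.531, 0.008, 0.032], [0.544, 0.017, 0.075]]
cover plate 993 ((451.0279541015625, 347.47674560546875), (257.71429443359375, 254.3025360107422), 0.04744833707809448)
rib 60 ((447.7385559082031, 347.2980651855469), (74.56533813476562, 16.226163864135742), 65.38286590576172) [0.02783181 0.03524248 0.03794947]
scene table z [0.0011]
bar 269 ((456.140380859375, 2.5409927368164062), (15.131126403808594, 168.83233642578125), 7.549649715423584)
walltop rect 970 ((542.4078369140625, 13.665412902832031), (192.5728302001953, 171.24362182617188), 7.824642181396484)
post 83 [0.5442 0.0156 0.0554] [[0.539, 0.009, 0.035], [0.548, 0.02, 0.074]]
cover plate 2851 ((438.0968017578125, 344.0986328125), (253.58358764648438, 232.84573364257812), 88.6928482055664)
rib 238 ((451.2004089355469, 345.4414978027344), (70.54666137695312, 19.233991622924805), 65.55943298339844) [0.02641441 0.03467924 0.03721451]
```

Three rings are present: ring66 at (0.565,-0.373), ring57 at (0.430,-0.242) and ring48 at (0.584,-0.240). The housing is at about (0.540,0.015), yawed 8°. I'll move over ring66 and turn the jaws parallel to the housing's y axis.

Request:
{"op": "arm_command", "data": {
  "deltas": [
    {"xyz": [-13.4,-14,0],"turn": 0,"jaw": 30},
    {"xyz": [-13.4,-14,0],"turn": 0,"jaw": 30},
    {"xyz": [-13.4,-14,0],"turn": 0,"jaw": 30},
    {"xyz": [-13.4,-14,0],"turn": 0,"jaw": 30},
    {"xyz": [-13.4,-14,0],"turn": 0,"jaw": 30}
  ],
  "force": 20
}}

```text
clock: 0.77
position: [0.3395, 0.3682, 0.2266]
ee_rot: [0.732, 3.054, -0.002]
force: [0.4, -0.1, -0.3]
width: 0.883
```

Request:
{"op": "arm_command", "data": {
  "deltas": [
    {"xyz": [-13.4,-14,0],"turn": 0,"jaw": 30},
    {"xyz": [-13.4,-14,0],"turn": 0,"jaw": 30},
    {"xyz": [-13.4,-14,0],"turn": 0,"jaw": 30},
    {"xyz": [-13.4,-14,0],"turn": 0,"jaw": 30},
    {"xyz": [-13.4,-14,0],"turn": 0,"jaw": 30}
  ]
}}

```text
clock: 1.18
position: [0.3959, 0.1792, 0.2272]
ee_rot: [0.736, 3.053, -0.002]
force: [0.3, 0.1, -0.4]
width: 0.883
```

Request:
{"op": "arm_command", "data": {
  "deltas": [
    {"xyz": [-13.4,-14,0],"turn": 0,"jaw": 30},
    {"xyz": [-13.4,-14,0],"turn": 0,"jaw": 30},
    {"xyz": [-13.4,-14,0],"turn": 0,"jaw": 30},
    {"xyz": [-13.4,-14,0],"turn": 0,"jaw": 30},
    {"xyz": [-13.4,-14,0],"turn": 0,"jaw": 30}
  ]
}}

```text
clock: 1.6
position: [0.4519, -0.0101, 0.228]
ee_rot: [0.739, 3.051, -0.003]
force: [0.7, 0.1, 0.6]
width: 0.883
```

Request:
{"op": "arm_command", "data": {
  "deltas": [
    {"xyz": [-13.4,-14,0],"turn": 0,"jaw": 30},
    {"xyz": [-13.4,-14,0],"turn": 0,"jaw": 30},
    {"xyz": [-13.4,-14,0],"turn": 0,"jaw": 30},
    {"xyz": [-13.4,-14,0],"turn": 0,"jaw": 30},
    {"xyz": [-13.4,-14,0],"turn": 0,"jaw": 30}
  ]
}}

```text
clock: 2.02
position: [0.5073, -0.1998, 0.2289]
ee_rot: [0.741, 3.049, -0.004]
force: [-0.0, 0.2, 0.3]
width: 0.88
```

Request:
{"op": "arm_command", "data": {
  "deltas": [
    {"xyz": [0,0,0],"turn": 35.5,"jaw": 30},
    {"xyz": [0,0,0],"turn": 35.5,"jaw": 30},
    {"xyz": [0,0,0],"turn": 35.5,"jaw": 30},
    {"xyz": [0,0,0],"turn": 35.5,"jaw": 30},
    {"xyz": [0,0,0],"turn": 35.5,"jaw": 30}
  ]
}}

```text
clock: 2.43
position: [0.5073, -0.1999, 0.2289]
ee_rot: [1.644, 2.672, -0.002]
force: [-0.2, 0.2, 0.2]
width: 0.884
```

Request:
{"op": "arm_command", "data": {
  "deltas": [
    {"xyz": [0,0,0],"turn": 35.5,"jaw": 30},
    {"xyz": [0,0,0],"turn": 35.5,"jaw": 30},
    {"xyz": [0,0,0],"turn": 35.5,"jaw": 30},
    {"xyz": [0,0,0],"turn": 35.5,"jaw": 30},
    {"xyz": [0,0,0],"turn": 35.5,"jaw": 30}
  ]
}}

```text
clock: 2.85
position: [0.5073, -0.1998, 0.229]
ee_rot: [2.385, 2.038, 0.0]
force: [0.1, 0.2, 0.4]
width: 0.88
```

Request:
{"op": "arm_command", "data": {
  "deltas": [
    {"xyz": [0,0,0],"turn": 35.5,"jaw": 30},
    {"xyz": [0,0,0],"turn": 35.5,"jaw": 30},
    {"xyz": [0,0,0],"turn": 35.5,"jaw": 30},
    {"xyz": [0,0,0],"turn": 35.5,"jaw": 30},
    {"xyz": [0,0,0],"turn": 35.5,"jaw": 30}
  ]
}}

```text
clock: 3.27
position: [0.5074, -0.1996, 0.229]
ee_rot: [2.896, 1.206, 0.003]
force: [0.1, -0.6, 0.2]
width: 0.881
```

Request:
{"op": "arm_command", "data": {
  "deltas": [
    {"xyz": [0,0,0],"turn": 35.5,"jaw": 30},
    {"xyz": [0,0,0],"turn": 35.5,"jaw": 30},
    {"xyz": [0,0,0],"turn": 35.5,"jaw": 30},
    {"xyz": [0,0,0],"turn": 35.5,"jaw": 30},
    {"xyz": [0,0,0],"turn": 35.5,"jaw": 30}
  ]
}}

```text
clock: 3.68
position: [0.5075, -0.1994, 0.2292]
ee_rot: [3.128, 0.257, 0.006]
force: [0.4, -0.1, -1.4]
width: 0.882
```

```bash
cat >> h.py <<'E'
def plan(tgt, yaw=None, s=None):
    "yaw: world deg of tool y (mod 180). prints tool delta for current orientation, and turn; tilt"
    s=s or observe(); M=R.from_rotvec(s["ee_rot"]).as_matrix(); a=np.degrees(np.arctan2(M[1,1],M[0,1]))
    print("pos",np.round(s["position"],4),"yaw",round(a,2),"tilt z",np.round(M[:2,2],4),"delta cm",np.round(M.T@(np.array(tgt)-np.array(s["position"]))*100,2), "turn",None if yaw is None else round(-(yaw-a),2))
E
python3 - <<'E'
from h import *
st(); plan((0.565,-0.373,0.22),-82)
grab("wrist","w2"); grab("side","s2")
E
```

```text
t 3.6833 p [ 0.5075 -0.1994  0.2292] w 0.882 F [ 0.4 -0.1 -1.4] j [-0.5   0.46  1.11  1.83 -0.46  1.14 -0.63]
[[ 0.987  0.163  0.004]
 [ 0.164 -0.987 -0.003]
 [ 0.003  0.003 -1.   ]]
pos [ 0.5075 -0.1994  0.2292] yaw -80.59 tilt z [ 0.0039 -0.0028] delta cm [ 2.83 18.06  0.99] turn 1.41
```

View pics/w2.png

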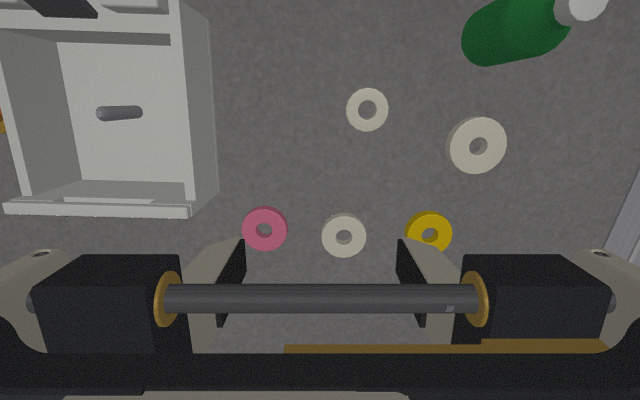

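Wrist view: rings are clear, with ring48 at (367,109), ring66 at (477,145), ring57 at (343,235), pink at (264,229) and yellow at (429,233). The post is at about (118,113). I'll measure from this view.

```bash
cat >> h.py <<'E'
def rings(d):
    f=d["frame"];P=pts(d);hsv=cv2.cvtColor(f,cv2.COLOR_RGB2HSV)
    m=((hsv[...,1]<70)&(hsv[...,2]>135)&(P[...,2]>.008)&(P[...,2]<.03)&(P[...,1]<-.12)&(P[...,1]>-.5)).astype(np.uint8)
    c,h=cv2.findContours(m,cv2.RETR_EXTERNAL,cv2.CHAIN_APPROX_NONE)
    out=[]
    for k in c:
        if cv2.contourArea(k)<150: continue
        q=k[:,0,:]
        w=np.array([ray(d,u,v,0.016)[:2] for u,v in q])
        (cx,cy),r=cv2.minEnclosingCircle((w*1000).astype(np.float32))
        # top-face contour contaminated by side; use hull fit
        e=cv2.fitEllipse((w*1000).astype(np.float32))
        print("ring px",q.mean(0).round(),"enc",round(cx,1),round(cy,1),"D",round(2*r,1),"ell",np.round(e[0],1),np.round(e[1],1))
E
python3 - <<'E'
from h import *
d=get_image("wrist"); rings(d); P=pts(d)
# holes: points lower inside rings via top face points
z=P[...,2]
f=d["frame"];
q=P.reshape(-1,3)
for (x,y) in ((.565,-.373),(.430,-.242),(.584,-.240)):
    t=q[(abs(q[:,2]-.0165)<.0035)&(np.hypot(q[:,0]-x,q[:,1]-y)<.04)]
    lo,hi=np.percentile(t,[0.5,99.5],0); print("depth",len(t),np.round((lo+hi)/2,4),np.round(hi-lo,4))
t=q[(q[:,2]>.068)&(q[:,2]<.080)&(abs(q[:,0]-.54)<.03)&(abs(q[:,1]-.015)<.03)]
print("post top",len(t),t.mean(0).round(4),t.min(0).round(4),t.max(0).round(4))
t=q[(q[:,2]>.03)&(q[:,2]<.068)&(abs(q[:,0]-.54)<.03)&(abs(q[:,1]-.015)<.03)]
print("post",len(t),t.mean(0).round(4),t.min(0).round(4),t.max(0).round(4))
t=q[(q[:,2]>.099)&(q[:,2]<.107)&(abs(q[:,0]-.455)<.05)&(abs(q[:,1])<.1)]
print("bar",len(t),cv2.minAreaRect((t[:,:2]*1000).astype(np.float32)))
print("table",np.median(q[(abs(q[:,0]-.5)<.02)&(abs(q[:,1]+.3)<.02)][:,2]))
E
```

```text
ring px [343. 236.] enc 430.7 -242.8 D 55.8 ell [ 430.7 -242.6] [54.2 54.7]
ring px [478. 145.] enc 566.4 -373.6 D 65.0 ell [ 566.2 -373.4] [63.2 63.6]
ring px [367. 109.] enc 584.5 -240.2 D 46.8 ell [ 584.6 -240.2] [45.4 45.4]
depth 2384 [ 0.566  -0.3728  0.016 ] [0.0629 0.0629 0.005 ]
depth 1330 [ 0.4305 -0.2422  0.0158] [0.0542 0.0538 0.005 ]
depth 1239 [ 0.5843 -0.2399  0.0159] [0.0453 0.0455 0.0047]
post top 182 [0.5409 0.0116 0.0723] [0.5334 0.0069 0.068 ] [0.5473 0.0187 0.0765]
post 319 [0.5417 0.0087 0.0502] [0.5336 0.0062 0.03  ] [0.5474 0.0146 0.068 ]
bar 2405 ((455.5294189453125, 1.7350921630859375), (12.638168334960938, 169.8514404296875), 7.819145202636719)
table 0.0004894426340726898
```

Request:
{"op": "arm_command", "data": {
  "deltas": [
    {"xyz": [2.9,18.1,8],"turn": 1.6,"jaw": 20},
    {"xyz": [2.9,18.1,8],"turn": 1.6,"jaw": 20},
    {"xyz": [2.9,18.1,8],"turn": 1.6,"jaw": 20},
    {"xyz": [2.9,18.1,8],"turn": 1.6,"jaw": 20},
    {"xyz": [2.9,18.1,8],"turn": 1.6,"jaw": 20}
  ]
}}

```text
clock: 4.25
position: [0.5676, -0.3755, 0.1482]
ee_rot: [3.129, 0.235, 0.004]
force: [0.4, -0.6, 0.0]
width: 0.926
```

Run:
```python
from h import *
st(); plan((0.5662,-0.3732,0.006),-82.2)
```

```text
t 4.25 p [ 0.5676 -0.3755  0.1482] w 0.926 F [ 0.4 -0.6  0. ] j [-0.02  0.74  0.92  1.57 -0.63  1.15 -0.38]
[[ 0.989  0.149  0.003]
 [ 0.149 -0.989 -0.003]
 [ 0.002  0.004 -1.   ]]
pos [ 0.5676 -0.3755  0.1482] yaw -81.42 tilt z [ 0.0028 -0.0033] delta cm [-0.13 -0.3  14.22] turn 0.78
```

Request:
{"op": "arm_command", "data": {
  "deltas": [
    {"xyz": [-0.1,-0.3,8],"turn": 0.8,"jaw": 20},
    {"xyz": [-0.1,-0.3,12],"turn": 0.8,"jaw": 20},
    {"xyz": [-0.1,-0.3,14.2],"turn": 0.8,"jaw": 20},
    {"xyz": [-0.1,-0.3,14.2],"turn": 0.8,"jaw": 20},
    {"xyz": [-0.1,-0.3,14.2],"turn": 0.8,"jaw": 20}
  ]
}}

```text
clock: 4.67
position: [0.565, -0.3718, 0.0028]
ee_rot: [-3.134, -0.22, 0.001]
force: [0.3, 0.8, 0.8]
width: 0.92
```

Request:
{"op": "arm_command", "data": {
  "deltas": [
    {"xyz": [0,0,0],"turn": 0,"jaw": 150},
    {"xyz": [0,0,0],"turn": 0,"jaw": 150},
    {"xyz": [0,0,0],"turn": 0,"jaw": 150},
    {"xyz": [0,0,0],"turn": 0,"jaw": 150},
    {"xyz": [0,0,0],"turn": 0,"jaw": 150}
  ],
  "force": 20
}}

```text
clock: 5.08
position: [0.5653, -0.3718, 0.0031]
ee_rot: [-3.134, -0.221, 0.0]
force: [-0.5, 0.4, -0.8]
width: 0.717
```

Request:
{"op": "arm_command", "data": {
  "deltas": [
    {"xyz": [0,0,-14],"turn": 0,"jaw": 150},
    {"xyz": [0,0,-14],"turn": 0,"jaw": 150},
    {"xyz": [0,0,-14],"turn": 0,"jaw": 150},
    {"xyz": [0,0,-14],"turn": 0,"jaw": 150},
    {"xyz": [0,0,-14],"turn": 0,"jaw": 150}
  ]
}}

```text
clock: 5.5
position: [0.567, -0.3739, 0.1486]
ee_rot: [3.129, 0.222, 0.01]
force: [-0.4, -0.3, -1.4]
width: 0.72
```

Run:
```python
from h import *
st(); plan((0.5407,0.0134,0.15),-82.2); grab("wrist","w3")
```

```text
t 5.5 p [ 0.567  -0.3739  0.1486] w 0.72 F [-0.4 -0.3 -1.4] j [-0.03  0.74  0.93  1.58 -0.64  1.14 -0.39]
[[ 0.99   0.141  0.006]
 [ 0.141 -0.99  -0.004]
 [ 0.006  0.005 -1.   ]]
pos [ 0.567  -0.3739  0.1486] yaw -81.88 tilt z [ 0.0064 -0.0042] delta cm [  2.86 -38.71  -0.32] turn 0.32
```

View pics/w3.png

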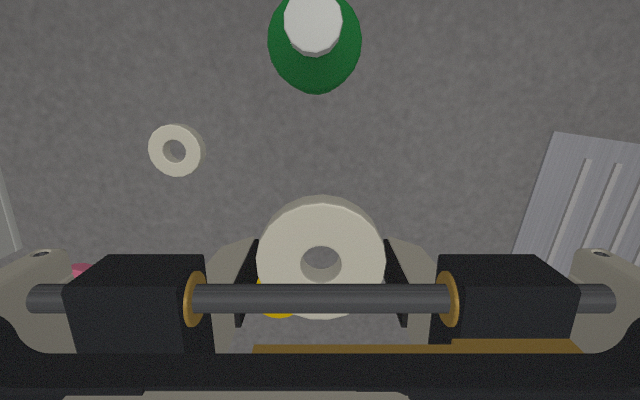

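Ring66 is held (width 66 mm), with the hole midway between the fingers. Carrying it above the post.

Request:
{"op": "arm_command", "data": {
  "deltas": [
    {"xyz": [1.4,-19.3,0],"turn": 0.3,"jaw": 150},
    {"xyz": [1.4,-19.3,0],"turn": 0.3,"jaw": 150},
    {"xyz": [1.4,-19.3,0],"turn": 0.3,"jaw": 150},
    {"xyz": [1.4,-19.3,0],"turn": 0.3,"jaw": 150},
    {"xyz": [1.4,-19.3,0],"turn": 0.3,"jaw": 150}
  ]
}}

```text
clock: 5.97
position: [0.5518, -0.174, 0.1431]
ee_rot: [-3.132, -0.22, -0.001]
force: [-0.4, 0.1, -1.5]
width: 0.717
```

Request:
{"op": "arm_command", "data": {
  "deltas": [
    {"xyz": [1.4,-19.3,0],"turn": 0,"jaw": 150},
    {"xyz": [1.4,-19.3,0],"turn": 0,"jaw": 150},
    {"xyz": [1.4,-19.3,0],"turn": 0,"jaw": 150},
    {"xyz": [1.4,-19.3,0],"turn": 0,"jaw": 150},
    {"xyz": [1.4,-19.3,0],"turn": 0,"jaw": 150}
  ]
}}

```text
clock: 6.38
position: [0.537, 0.0232, 0.1417]
ee_rot: [-3.131, -0.225, 0.004]
force: [0.2, 0.5, -1.2]
width: 0.719
```

Run:
```python
from h import *
st(); plan((0.5407,0.0134,0.10),-82.2); d=grab("wrist","w4")
q=pts(d).reshape(-1,3); f=d["frame"].reshape(-1,3)
s=observe(); p=s["position"]
t=q[(q[:,2]>p[2]+.006)&(q[:,2]<p[2]+.02)&(np.hypot(q[:,0]-p[0],q[:,1]-p[1])<.036)&(f.min(1)>135)]
print(len(t),t.mean(0).round(4),t.min(0).round(4),t.max(0).round(4))
```

```text
t 6.3833 p [0.537  0.0232 0.1417] w 0.719 F [ 0.2  0.5 -1.2] j [-0.86  0.58  1.07  1.94 -0.61  0.99 -0.93]
[[ 0.99   0.143 -0.003]
 [ 0.143 -0.99   0.002]
 [-0.002 -0.003 -1.   ]]
pos [0.537  0.0232 0.1417] yaw -81.79 tilt z [-0.0027  0.0023] delta cm [0.24 1.03 4.17] turn 0.41
741 [0.5527 0.0267 0.155 ] [ 0.5063 -0.0051  0.1533] [0.5702 0.054  0.1568]
```

View pics/w4.png

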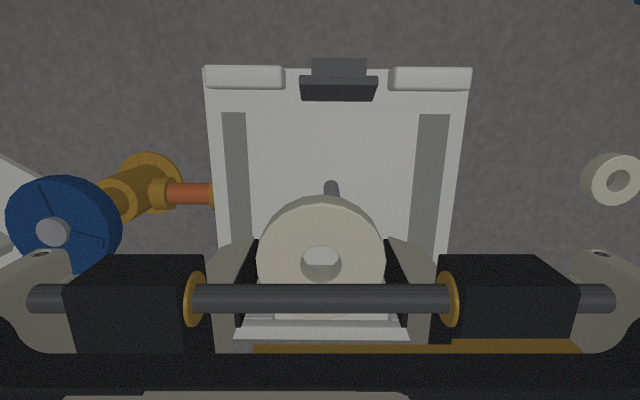

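Request:
{"op": "arm_command", "data": {
  "deltas": [
    {"xyz": [0.1,1.0,3],"turn": 0.4,"jaw": 150},
    {"xyz": [0.1,1.0,4],"turn": 0.4,"jaw": 150},
    {"xyz": [0.1,1.0,4],"turn": 0.4,"jaw": 150},
    {"xyz": [0.1,1.0,4],"turn": 0.4,"jaw": 150},
    {"xyz": [0.1,1.0,4],"turn": 0.4,"jaw": 150}
  ]
}}

```text
clock: 6.85
position: [0.5391, 0.0194, 0.1012]
ee_rot: [-3.128, -0.222, 0.007]
force: [-0.1, 0.1, -0.6]
width: 0.717
```

Run:
```python
from h import *
plan((0.5397,0.0134,0.022),-82.2); grab("scene","s5"); grab("wrist","w5")
i=cv2.imread("pics/s5.png")[150:280,260:460]; cv2.imwrite("pics/s5c.png",cv2.resize(i,None,fx=4,fy=4))
```

```text
pos [0.5391 0.0194 0.1012] yaw -81.89 tilt z [-0.0048  0.0049] delta cm [0.   0.64 7.92] turn 0.31
```

View pics/s5c.png

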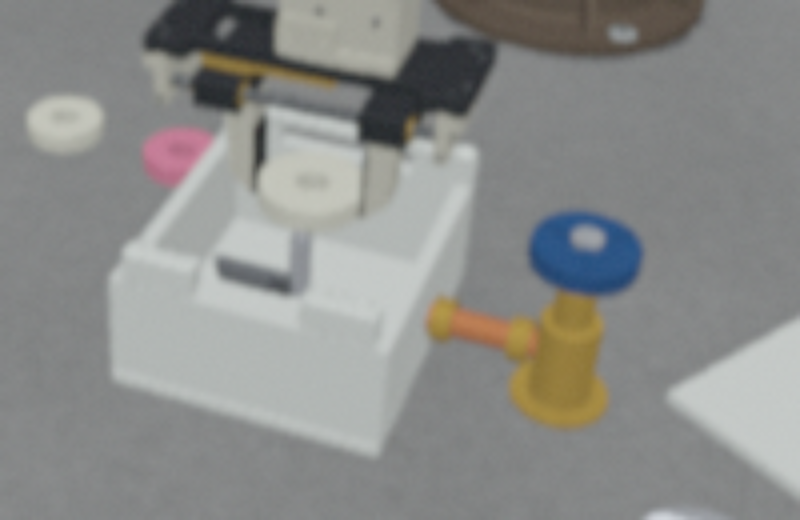

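View pics/w5.png

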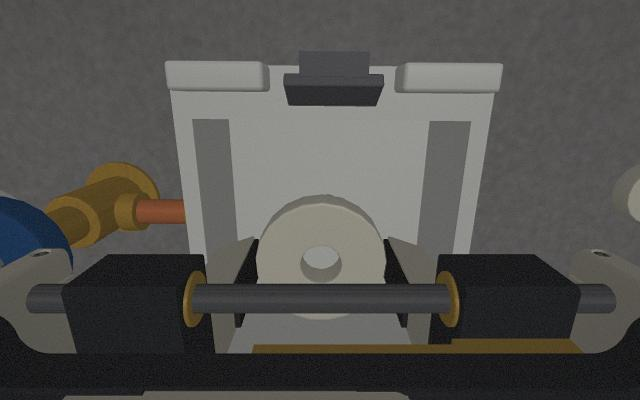

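Request:
{"op": "arm_command", "data": {
  "deltas": [
    {"xyz": [0,0.6,0],"turn": 0.3,"jaw": 150},
    {"xyz": [0,0.6,0],"turn": 0.3,"jaw": 150},
    {"xyz": [0,0.6,0],"turn": 0.3,"jaw": 150},
    {"xyz": [0,0.6,0],"turn": 0.3,"jaw": 150},
    {"xyz": [0,0.6,0],"turn": 0.3,"jaw": 150}
  ]
}}

```text
clock: 7.37
position: [0.5404, 0.014, 0.1016]
ee_rot: [-3.128, -0.215, 0.005]
force: [-0.1, 0.0, -0.7]
width: 0.717
```

Run:
```python
from h import *
plan((0.5397,0.0134,0.022),-82.2); d=grab("wrist","w5");plan((0.5397,0.0134,0.022),-82.2)
i=cv2.imread("pics/w5.png")[180:330,220:420]; cv2.imwrite("pics/w5c.png",cv2.resize(i,None,fx=4,fy=4))
```

```text
pos [0.5404 0.014  0.1016] yaw -82.15 tilt z [-0.0038  0.0057] delta cm [-0.05  0.1   7.96] turn 0.05
pos [0.5404 0.014  0.1015] yaw -82.14 tilt z [-0.0038  0.0057] delta cm [-0.05  0.1   7.95] turn 0.06
```

View pics/w5c.png

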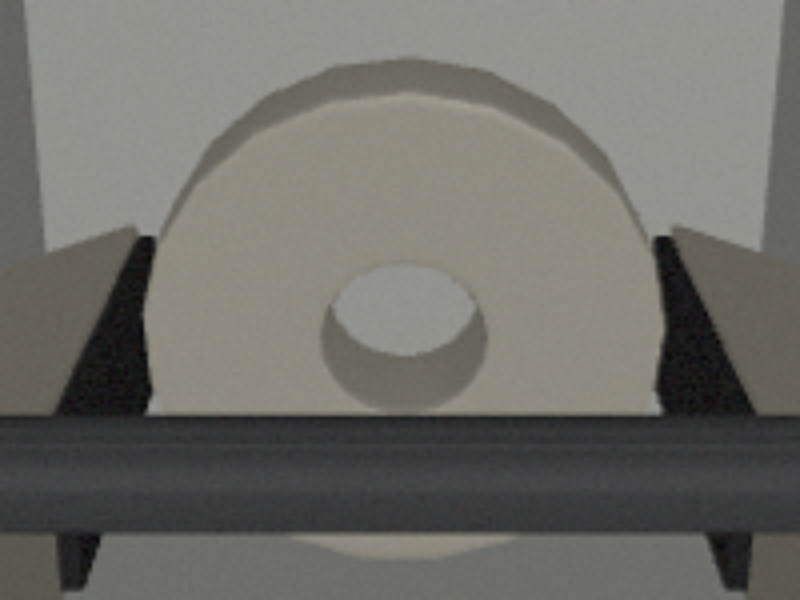

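Request:
{"op": "arm_command", "data": {
  "deltas": [
    {"xyz": [-0.05,0.1,1],"turn": 0,"jaw": 150},
    {"xyz": [-0.05,0.1,2],"turn": 0,"jaw": 150},
    {"xyz": [-0.05,0.1,3],"turn": 0,"jaw": 150},
    {"xyz": [-0.05,0.1,4],"turn": 0,"jaw": 150},
    {"xyz": [-0.05,0.1,4],"turn": 0,"jaw": 150}
  ]
}}

```text
clock: 7.83
position: [0.5383, 0.0134, 0.0591]
ee_rot: [-3.128, -0.215, 0.011]
force: [-0.9, -0.1, -0.2]
width: 0.717
```

Run:
```python
from h import *
st();plan((0.5397,0.0134,0.022),-82.2); d=grab("wrist","w6"); d=grab("scene","s6")
i=cv2.imread("pics/w6.png")[150:330,220:420]; j=cv2.imread("pics/s6.png")[170:260,270:390]; cv2.imwrite("pics/w6c.png",np.hstack([cv2.resize(i,(400,360)),cv2.resize(j,(400,360))]))
```

```text
t 7.8333 p [0.5383 0.0134 0.0591] w 0.717 F [-0.9 -0.1 -0.2] j [-0.74  0.68  0.93  2.01 -0.74  0.85 -0.82]
[[ 0.991  0.137 -0.007]
 [ 0.137 -0.991  0.005]
 [-0.007 -0.006 -1.   ]]
pos [0.5383 0.0134 0.0591] yaw -82.15 tilt z [-0.0073  0.0053] delta cm [0.16 0.04 3.71] turn 0.05
```

View pics/w6c.png

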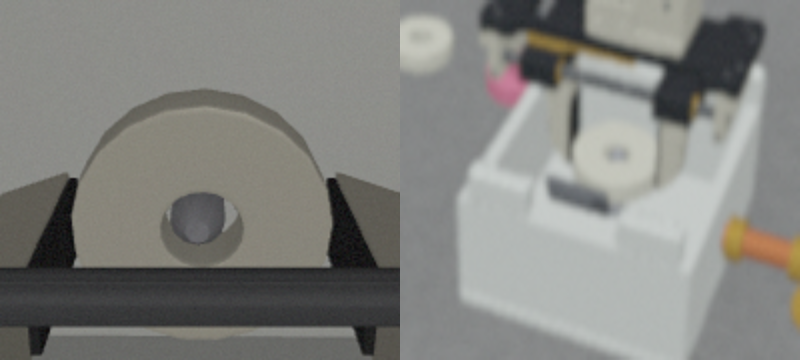

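The post shows inside the hole, so it is threaded. Lowering and releasing.

Request:
{"op": "arm_command", "data": {
  "deltas": [
    {"xyz": [0.15,-0.05,1],"turn": 0,"jaw": 150},
    {"xyz": [0.15,-0.05,2],"turn": 0,"jaw": 150},
    {"xyz": [0.15,-0.05,3],"turn": 0,"jaw": 150},
    {"xyz": [0.15,-0.05,3.6],"turn": 0,"jaw": 150},
    {"xyz": [0.15,-0.05,3.6],"turn": 0,"jaw": 150}
  ]
}}

```text
clock: 8.35
position: [0.5395, 0.0139, 0.0232]
ee_rot: [-3.129, -0.214, 0.011]
force: [-0.0, -0.3, -0.3]
width: 0.718
```

Request:
{"op": "arm_command", "data": {
  "deltas": [
    {"xyz": [0,0,0],"turn": 0,"jaw": 25},
    {"xyz": [0,0,0],"turn": 0,"jaw": 25},
    {"xyz": [0,0,0],"turn": 0,"jaw": 25},
    {"xyz": [0,0,0],"turn": 0,"jaw": 25}
  ]
}}

```text
clock: 8.68
position: [0.5399, 0.0139, 0.0236]
ee_rot: [-3.129, -0.214, 0.01]
force: [0.4, 0.2, 0.4]
width: 0.898
```

Request:
{"op": "arm_command", "data": {
  "deltas": [
    {"xyz": [0,0,-6],"turn": 0,"jaw": 25},
    {"xyz": [0,0,-12],"turn": 0,"jaw": 25},
    {"xyz": [0,0,-18],"turn": 0,"jaw": 25},
    {"xyz": [0,0,-18],"turn": 0,"jaw": 25},
    {"xyz": [0,0,-18],"turn": 0,"jaw": 25}
  ]
}}

```text
clock: 9.1
position: [0.5434, 0.0117, 0.2093]
ee_rot: [-3.129, -0.212, -0.001]
force: [1.1, -0.3, 0.2]
width: 0.903
```

Run:
```python
from h import *
st(); plan((0.4306,-0.2424,0.15),-82.2); d=grab("side","s7"); rings(d);d=grab("wrist","w7"); 
q=pts(d).reshape(-1,3)
for h in (.026,):
    t=q[(abs(q[:,2]-h)<.006)&(np.hypot(q[:,0]-.5407,q[:,1]-.0134)<.05)]; print(len(t),np.median(t,0).round(4),np.percentile(t,[1,99],0).round(4).tolist())
```

```text
t 9.1 p [0.5434 0.0117 0.2093] w 0.903 F [ 1.1 -0.3  0.2] j [-0.89  0.51  1.15  1.85 -0.52  1.12 -0.99]
[[ 0.991  0.135 -0.   ]
 [ 0.135 -0.991  0.006]
 [ 0.001 -0.006 -1.   ]]
pos [0.5434 0.0117 0.2093] yaw -82.23 tilt z [-0.      0.0056] delta cm [-14.61  23.68   5.78] turn -0.03
ring px [314. 283.] enc 429.5 -242.2 D 54.1 ell [ 429.5 -241.9] [49.6 52.5]
2453 [0.5442 0.0132 0.0264] [[0.5102, -0.0178, 0.0227], [0.5719, 0.0435, 0.0282]]
```

View pics/w7.png

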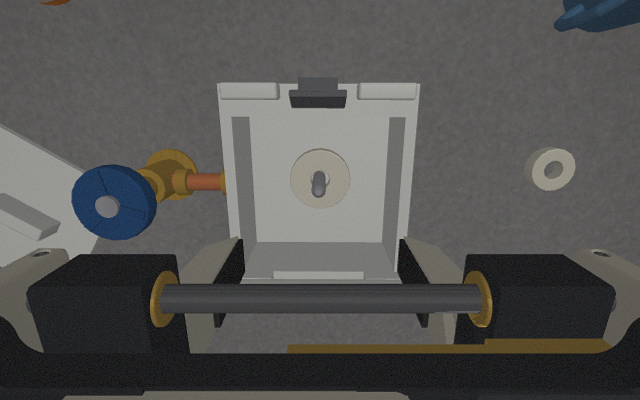

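View pics/s7.png

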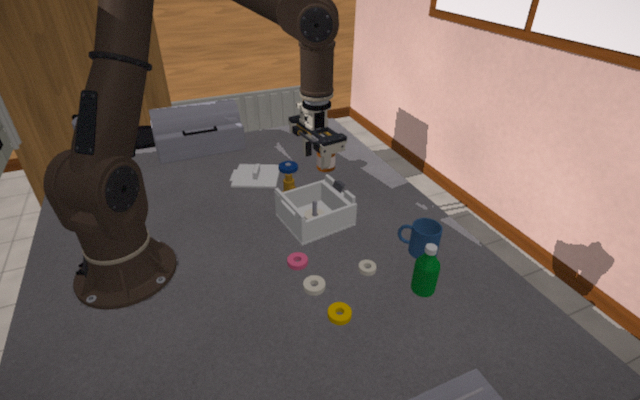

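Ring66 is home (top face at 26 mm) and the others are unmoved. Next is ring57 at (0.4307,-0.2424), side pixel (314,284), between pink and yellow.

Request:
{"op": "arm_command", "data": {
  "deltas": [
    {"xyz": [-7.3,11.8,0],"turn": 0,"jaw": 42},
    {"xyz": [-7.3,11.8,0],"turn": 0,"jaw": 42},
    {"xyz": [-7.3,11.8,0],"turn": 0,"jaw": 42},
    {"xyz": [-7.3,11.8,0],"turn": 0,"jaw": 42}
  ]
}}

```text
clock: 9.53
position: [0.4835, -0.1196, 0.2063]
ee_rot: [-3.129, -0.204, 0.001]
force: [-0.8, -0.8, 0.8]
width: 0.836
```

Request:
{"op": "arm_command", "data": {
  "deltas": [
    {"xyz": [-7.3,11.8,4],"turn": 0,"jaw": 42},
    {"xyz": [-7.3,11.8,6],"turn": 0,"jaw": 42},
    {"xyz": [-7.3,11.8,6],"turn": 0,"jaw": 42},
    {"xyz": [-7.3,11.8,6],"turn": 0,"jaw": 42},
    {"xyz": [-7.3,11.8,6],"turn": 0,"jaw": 42}
  ]
}}

```text
clock: 9.95
position: [0.4213, -0.2509, 0.1439]
ee_rot: [-3.131, -0.189, 0.006]
force: [-1.2, -0.0, 0.9]
width: 0.836
```

Run:
```python
from h import *
st(); plan((0.4307,-0.2424,0.006),-82.2); d=grab("wrist","w8"); rings(d)
```

```text
t 9.95 p [ 0.4213 -0.2509  0.1439] w 0.836 F [-1.2 -0.   0.9] j [-0.33  0.48  1.06  2.05 -0.52  0.92 -0.44]
[[ 0.993  0.12  -0.004]
 [ 0.12  -0.993  0.004]
 [-0.003 -0.005 -1.   ]]
pos [ 0.4213 -0.2509  0.1439] yaw -83.08 tilt z [-0.0041  0.0044] delta cm [ 1.08 -0.66 13.79] turn -0.88
ring px [313. 178.] enc 430.8 -242.7 D 56.5 ell [ 430.6 -242.6] [55.  55.4]
ring px [332.   6.] enc 573.3 -241.6 D 40.3 ell [ 568.7 -241.9] [12.9 42.9]
```

View pics/w8.png

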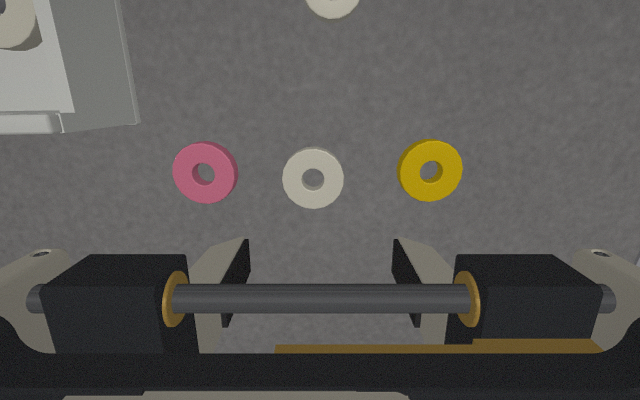

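The off-white ring at (313,178) sits between pink (205,172) and yellow (430,171) and measures 56.5 mm, so it is ring57. Descending.

Request:
{"op": "arm_command", "data": {
  "deltas": [
    {"xyz": [1.1,-0.7,4],"turn": -0.9,"jaw": 42},
    {"xyz": [1.1,-0.7,8],"turn": -0.9,"jaw": 42},
    {"xyz": [1.1,-0.7,10],"turn": -0.9,"jaw": 42},
    {"xyz": [1.1,-0.7,10],"turn": -0.9,"jaw": 42},
    {"xyz": [1.1,-0.7,10],"turn": -0.9,"jaw": 42}
  ]
}}

```text
clock: 10.42
position: [0.4326, -0.2387, 0.0442]
ee_rot: [-3.127, -0.218, 0.008]
force: [-0.1, 0.6, 0.0]
width: 0.836
```

Run:
```python
from h import *
plan((0.4307,-0.2426,0.006),-82.2)
```

```text
pos [ 0.4326 -0.2387  0.0442] yaw -82.04 tilt z [-0.0057  0.0066] delta cm [-0.22  0.39  3.82] turn 0.16
```

Request:
{"op": "arm_command", "data": {
  "deltas": [
    {"xyz": [-0.2,0.3,2],"turn": 0.1,"jaw": 42},
    {"xyz": [-0.2,0.3,3.7],"turn": 0.1,"jaw": 42},
    {"xyz": [-0.2,0.3,3.7],"turn": 0.1,"jaw": 42},
    {"xyz": [-0.2,0.3,3.7],"turn": 0.1,"jaw": 42},
    {"xyz": [-0.2,0.3,3.7],"turn": 0.1,"jaw": 42}
  ]
}}

```text
clock: 10.83
position: [0.4319, -0.242, 0.0088]
ee_rot: [-3.128, -0.216, 0.005]
force: [1.2, 0.5, 0.7]
width: 0.837
```

Request:
{"op": "arm_command", "data": {
  "deltas": [
    {"xyz": [0,0,0],"turn": 0,"jaw": 160},
    {"xyz": [0,0,0],"turn": 0,"jaw": 160},
    {"xyz": [0,0,0],"turn": 0,"jaw": 160},
    {"xyz": [0,0,0],"turn": 0,"jaw": 160},
    {"xyz": [0,0,0],"turn": 0,"jaw": 160}
  ],
  "force": 20
}}

```text
clock: 11.25
position: [0.4323, -0.242, 0.0093]
ee_rot: [-3.128, -0.216, 0.004]
force: [-1.0, 1.3, 8.1]
width: 0.606
```

Request:
{"op": "arm_command", "data": {
  "deltas": [
    {"xyz": [0,0,-14],"turn": 0,"jaw": 160},
    {"xyz": [0,0,-14],"turn": 0,"jaw": 160},
    {"xyz": [0,0,-14],"turn": 0,"jaw": 160},
    {"xyz": [0,0,-14],"turn": 0,"jaw": 160},
    {"xyz": [0,0,-14],"turn": 0,"jaw": 160}
  ]
}}

```text
clock: 11.67
position: [0.4344, -0.2442, 0.1527]
ee_rot: [-3.13, -0.216, -0.005]
force: [0.7, -0.6, -1.4]
width: 0.603
```

```bash
cat >> h.py <<'E'
def held(d):
    s=observe(); p=np.array(s["position"]); M=R.from_rotvec(s["ee_rot"]).as_matrix()
    q=(pts(d).reshape(-1,3)-p)@M; f=d["frame"].reshape(-1,3)
    t=q[(q[:,2]<-.004)&(q[:,2]>-.022)&(abs(q[:,0])<.04)&(abs(q[:,1])<s["width"]*.046+.001)&(f.min(1)>110)]
    print("held in tool: n",len(t),"lo",np.percentile(t,1,axis=0).round(4),"hi",np.percentile(t,99,axis=0).round(4))
E
python3 - <<'E'
from h import *
st(); plan((0.5407,0.0134,0.15),-82.2); d=grab("wrist","w9"); held(d)
i=cv2.imread("pics/w9.png")[150:350]; cv2.imwrite("pics/w9c.png",i)
E
```

```text
t 11.6667 p [ 0.4344 -0.2442  0.1527] w 0.603 F [ 0.7 -0.6 -1.4] j [-0.35  0.47  1.06  2.02 -0.52  0.94 -0.45]
[[ 0.991  0.137  0.003]
 [ 0.137 -0.991  0.004]
 [ 0.003 -0.004 -1.   ]]
pos [ 0.4344 -0.2442  0.1527] yaw -82.12 tilt z [0.0026 0.0042] delta cm [ 14.06 -24.06   0.4 ] turn 0.08
held in tool: n 5750 lo [-0.0128 -0.0246 -0.0106] hi [ 0.0263  0.0277 -0.0045]
```

View pics/w9c.png

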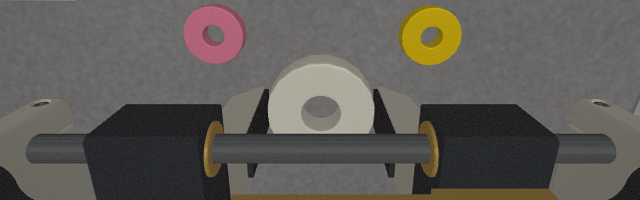

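Request:
{"op": "arm_command", "data": {
  "deltas": [
    {"xyz": [7.2,-12,0],"turn": 0,"jaw": 160},
    {"xyz": [7.2,-12,0],"turn": 0,"jaw": 160},
    {"xyz": [7.2,-12,0],"turn": 0,"jaw": 160},
    {"xyz": [7.2,-12,0],"turn": 0,"jaw": 160},
    {"xyz": [7.2,-12,0],"turn": 0,"jaw": 160}
  ]
}}

```text
clock: 12.13
position: [0.4892, -0.1091, 0.1491]
ee_rot: [-3.126, -0.228, 0.004]
force: [0.1, 0.1, -0.3]
width: 0.607
```

Request:
{"op": "arm_command", "data": {
  "deltas": [
    {"xyz": [7.1,-12,0],"turn": 0,"jaw": 160},
    {"xyz": [7.1,-12,0],"turn": 0,"jaw": 160},
    {"xyz": [7.1,-12,0],"turn": 0,"jaw": 160},
    {"xyz": [7.1,-12,0],"turn": 0,"jaw": 160},
    {"xyz": [7.1,-12,0],"turn": 0,"jaw": 160}
  ]
}}

```text
clock: 12.55
position: [0.5426, 0.025, 0.1477]
ee_rot: [-3.125, -0.239, 0.008]
force: [0.3, 0.2, -1.7]
width: 0.605
```

```bash
cat >> h.py <<'E'
def tiltfit(d):
    s=observe(); p=np.array(s["position"]); M=R.from_rotvec(s["ee_rot"]).as_matrix()
    q=(pts(d).reshape(-1,3)-p)@M; f=d["frame"].reshape(-1,3)
    t=q[(q[:,2]<-.003)&(q[:,2]>-.022)&(q[:,0]<.018)&(q[:,0]>-.03)&(abs(q[:,1])<.018)&(f.min(1)>110)]
    A=np.c_[t[:,:2],np.ones(len(t))]
    for _ in range(4):
        c=np.linalg.lstsq(A,t[:,2],rcond=None)[0]; r=abs(A@c-t[:,2]); k=r<max(.0015,np.percentile(r,90)); A,t=A[k],t[k]
    print("top plane: slopes x,y (deg)",np.degrees(np.arctan(c[:2])).round(1),"z0 mm",round(c[2]*1000,1),len(t))
E
python3 - <<'E'
from h import *
st(); plan((0.5423,0.0136,0.105),-82.2); d=grab("wrist","w10"); held(d); tiltfit(d)
E
```

```text
t 12.55 p [0.5426 0.025  0.1477] w 0.605 F [ 0.3  0.2 -1.7] j [-0.85  0.57  1.06  1.92 -0.6   1.01 -0.94]
[[ 0.988  0.152 -0.005]
 [ 0.152 -0.988  0.007]
 [-0.004 -0.008 -1.   ]]
pos [0.5426 0.025  0.1477] yaw -81.24 tilt z [-0.0055  0.0073] delta cm [-0.19  1.15  4.26] turn 0.96
held in tool: n 5267 lo [-0.0118 -0.0279 -0.008 ] hi [ 0.0265  0.0239 -0.005 ]
top plane: slopes x,y (deg) [-0.5 -0.5] z0 mm -6.6 2561
```

Request:
{"op": "arm_command", "data": {
  "deltas": [
    {"xyz": [-0.2,1.1,2],"turn": 0.9,"jaw": 160},
    {"xyz": [-0.2,1.1,4],"turn": 0.9,"jaw": 160},
    {"xyz": [-0.2,1.1,4],"turn": 0.9,"jaw": 160},
    {"xyz": [-0.2,1.1,4],"turn": 0.9,"jaw": 160},
    {"xyz": [-0.2,1.1,4],"turn": 0.9,"jaw": 160}
  ]
}}

```text
clock: 13.02
position: [0.5409, 0.0096, 0.1084]
ee_rot: [-3.129, -0.207, 0.008]
force: [0.9, -0.4, 0.2]
width: 0.602
```

Run:
```python
from h import *
plan((0.5423,0.0136,0.07),-82.2)
```

```text
pos [0.5409 0.0096 0.1084] yaw -82.43 tilt z [-0.0056  0.0057] delta cm [ 0.21 -0.36  3.84] turn -0.23
```

Request:
{"op": "arm_command", "data": {
  "deltas": [
    {"xyz": [0.2,-0.4,0],"turn": -0.2,"jaw": 160},
    {"xyz": [0.2,-0.4,0],"turn": -0.2,"jaw": 160},
    {"xyz": [0.2,-0.4,0],"turn": -0.2,"jaw": 160},
    {"xyz": [0.2,-0.4,0.5],"turn": -0.2,"jaw": 160}
  ]
}}

```text
clock: 13.35
position: [0.5432, 0.0139, 0.1044]
ee_rot: [-3.128, -0.213, 0.005]
force: [0.2, -0.4, -0.2]
width: 0.604
```

Run:
```python
from h import *
plan((0.5423,0.0136,0.07),-82.2)
```

```text
pos [0.5432 0.0139 0.1044] yaw -82.2 tilt z [-0.0036  0.0059] delta cm [-0.08  0.04  3.44] turn 0.0
```

Request:
{"op": "arm_command", "data": {
  "deltas": [
    {"xyz": [-0.1,0,1],"turn": 0,"jaw": 160},
    {"xyz": [-0.1,0,2],"turn": 0,"jaw": 160},
    {"xyz": [-0.1,0,3],"turn": 0,"jaw": 160},
    {"xyz": [-0.1,0,3.4],"turn": 0,"jaw": 160},
    {"xyz": [-0.1,0,3.4],"turn": 0,"jaw": 160}
  ]
}}

```text
clock: 13.77
position: [0.5411, 0.014, 0.0688]
ee_rot: [-3.128, -0.213, 0.009]
force: [-0.6, -0.7, -1.1]
width: 0.605
```

Run:
```python
from h import *
st();plan((0.5423,0.0136,0.038),-82.2); d=grab("wrist","w11"); held(d); tiltfit(d)
i=cv2.imread("pics/w11.png")[150:330,220:420]; cv2.imwrite("pics/w11c.png",cv2.resize(i,(400,360)))
```

```text
t 13.7667 p [0.5411 0.014  0.0688] w 0.605 F [-0.6 -0.7 -1.1] j [-0.75  0.67  0.95  1.99 -0.73  0.87 -0.83]
[[ 0.991  0.136 -0.006]
 [ 0.136 -0.991  0.006]
 [-0.005 -0.006 -1.   ]]
pos [0.5411 0.014  0.0688] yaw -82.21 tilt z [-0.006   0.0055] delta cm [0.13 0.07 3.08] turn -0.01
held in tool: n 5087 lo [-0.0133 -0.0259 -0.0076] hi [ 0.0242  0.0267 -0.0048]
top plane: slopes x,y (deg) [-0.1 -0.4] z0 mm -6.3 2729
```

View pics/w11c.png

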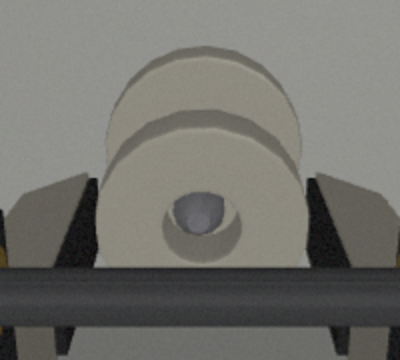

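Threaded. Lowering, releasing, then going up and to ring48.

Request:
{"op": "arm_command", "data": {
  "deltas": [
    {"xyz": [0.1,0,1],"turn": 0,"jaw": 160},
    {"xyz": [0.1,0,2],"turn": 0,"jaw": 160},
    {"xyz": [0.1,0,2.8],"turn": 0,"jaw": 160},
    {"xyz": [0.1,0,2.8],"turn": 0,"jaw": 160},
    {"xyz": [0.1,0,2.8],"turn": 0,"jaw": 160}
  ]
}}

```text
clock: 14.23
position: [0.542, 0.014, 0.041]
ee_rot: [-3.129, -0.213, 0.009]
force: [-0.8, 0.4, -1.4]
width: 0.604
```

Request:
{"op": "arm_command", "data": {
  "deltas": [
    {"xyz": [0,0,0],"turn": 0,"jaw": 40},
    {"xyz": [0,0,0],"turn": 0,"jaw": 40},
    {"xyz": [0,0,0],"turn": 0,"jaw": 40},
    {"xyz": [0,0,0],"turn": 0,"jaw": 40}
  ]
}}

```text
clock: 14.57
position: [0.5422, 0.014, 0.0413]
ee_rot: [-3.129, -0.213, 0.008]
force: [-0.1, 0.2, 0.7]
width: 0.823
```

Request:
{"op": "arm_command", "data": {
  "deltas": [
    {"xyz": [0,0,-6],"turn": 0,"jaw": 40},
    {"xyz": [0,0,-12],"turn": 0,"jaw": 40},
    {"xyz": [0,0,-15],"turn": 0,"jaw": 40},
    {"xyz": [0,0,-15],"turn": 0,"jaw": 40},
    {"xyz": [0,0,-15],"turn": 0,"jaw": 40}
  ]
}}

```text
clock: 14.98
position: [0.5459, 0.0122, 0.1966]
ee_rot: [-3.128, -0.212, -0.004]
force: [1.4, -0.9, 0.5]
width: 0.843
```

Run:
```python
from h import *
st(); plan((0.5845,-0.2401,0.12),-82.2); d=grab("wrist","w12"); rings(d)
q=pts(d).reshape(-1,3)
t=q[(q[:,2]>.03)&(q[:,2]<.06)&(np.hypot(q[:,0]-.5407,q[:,1]-.0134)<.035)&(np.hypot(q[:,0]-.5407,q[:,1]-.0134)>.01)]; print(len(t),np.median(t,0).round(4),np.percentile(t,[1,99],0).round(4).tolist())
```

```text
t 14.9833 p [0.5459 0.0122 0.1966] w 0.843 F [ 1.4 -0.9  0.5] j [-0.88  0.52  1.12  1.87 -0.54  1.1  -0.98]
[[ 0.991  0.135  0.002]
 [ 0.135 -0.991  0.006]
 [ 0.003 -0.006 -1.   ]]
pos [0.5459 0.0122 0.1966] yaw -82.25 tilt z [0.0023 0.0063] delta cm [ 0.4  25.56  7.51] turn -0.05
ring px [561. 173.] enc 584.6 -240.2 D 46.7 ell [ 584.6 -240.1] [45.3 45.6]
2081 [0.5398 0.0168 0.0423] [[0.5116, -0.0113, 0.0326], [0.5653, 0.0417, 0.0441]]
```

View pics/w12.png

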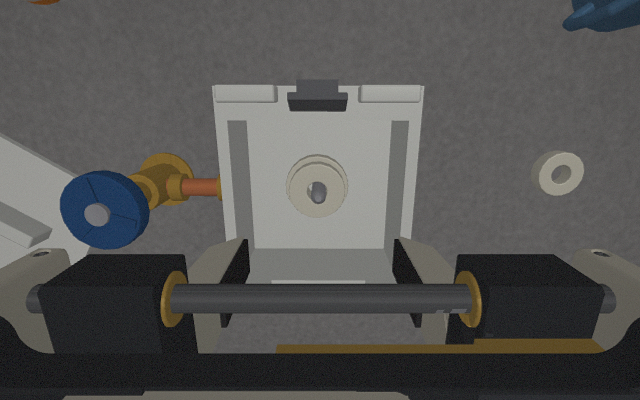

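Ring57 is home (top at 42 mm). Ring48 is still at (0.5846,-0.240).

Request:
{"op": "arm_command", "data": {
  "deltas": [
    {"xyz": [0.2,12.8,0],"turn": 0,"jaw": 60},
    {"xyz": [0.2,12.8,0],"turn": 0,"jaw": 60},
    {"xyz": [0.2,12.8,0],"turn": 0,"jaw": 60},
    {"xyz": [0.2,12.8,0],"turn": 0,"jaw": 60}
  ]
}}

```text
clock: 15.37
position: [0.5631, -0.1228, 0.1938]
ee_rot: [-3.133, -0.198, -0.002]
force: [-1.0, -1.3, 0.6]
width: 0.768
```

Request:
{"op": "arm_command", "data": {
  "deltas": [
    {"xyz": [0.2,11.8,6],"turn": 0,"jaw": 60},
    {"xyz": [0.2,11.8,10],"turn": 0,"jaw": 60},
    {"xyz": [0.2,11.8,10],"turn": 0,"jaw": 60},
    {"xyz": [0.2,11.8,10],"turn": 0,"jaw": 60},
    {"xyz": [0.2,11.8,10],"turn": 0,"jaw": 60}
  ]
}}

```text
clock: 15.78
position: [0.576, -0.2448, 0.0885]
ee_rot: [-3.135, -0.187, 0.009]
force: [-1.1, 0.1, 1.3]
width: 0.765
```

Run:
```python
from h import *
st(); plan((0.5846,-0.2401,0.05),-82.2); d=grab("wrist","w13"); rings(d)
```

```text
t 15.7833 p [ 0.576  -0.2448  0.0885] w 0.765 F [-1.1  0.1  1.3] j [-0.25  0.74  0.91  1.76 -0.68  1.   -0.52]
[[ 0.993  0.119 -0.006]
 [ 0.119 -0.993  0.001]
 [-0.005 -0.001 -1.   ]]
pos [ 0.576  -0.2448  0.0885] yaw -83.19 tilt z [-0.0055  0.0006] delta cm [ 0.93 -0.36  3.85] turn -0.99
ring px [315. 195.] enc 585.5 -239.9 D 48.7 ell [ 585.2 -240.1] [46.2 47.7]
```

View pics/w13.png

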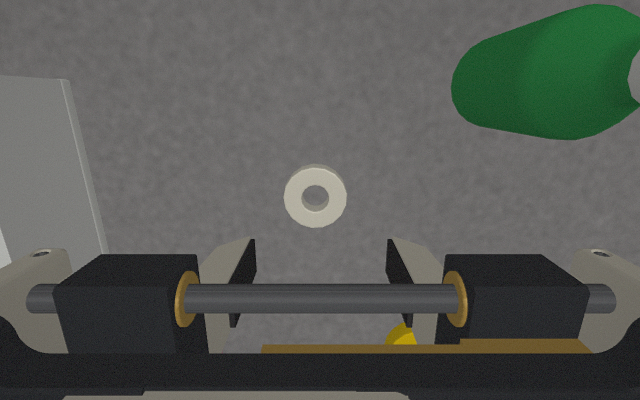

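Request:
{"op": "arm_command", "data": {
  "deltas": [
    {"xyz": [0.9,-0.4,2],"turn": -1,"jaw": 60},
    {"xyz": [0.9,-0.4,4],"turn": -1,"jaw": 60},
    {"xyz": [0.9,-0.4,4],"turn": -1,"jaw": 60},
    {"xyz": [0.9,-0.4,4],"turn": -1,"jaw": 60},
    {"xyz": [0.9,-0.4,4],"turn": -1,"jaw": 60}
  ]
}}

```text
clock: 16.25
position: [0.5857, -0.237, 0.0514]
ee_rot: [-3.132, -0.217, 0.005]
force: [0.0, -1.0, 0.8]
width: 0.764
```

Run:
```python
from h import *
plan((0.5846,-0.2400,0.006),-82.2)
```

```text
pos [ 0.5857 -0.237   0.0514] yaw -82.08 tilt z [-0.0036  0.0016] delta cm [-0.13  0.3   4.54] turn 0.12
```

Request:
{"op": "arm_command", "data": {
  "deltas": [
    {"xyz": [-0.2,0.3,2],"turn": 0.1,"jaw": 60},
    {"xyz": [-0.2,0.3,4],"turn": 0.1,"jaw": 60},
    {"xyz": [-0.2,0.3,4.5],"turn": 0.1,"jaw": 60},
    {"xyz": [-0.2,0.3,4.5],"turn": 0.1,"jaw": 60},
    {"xyz": [-0.2,0.3,4.5],"turn": 0.1,"jaw": 60}
  ]
}}

```text
clock: 16.67
position: [0.5844, -0.2403, 0.0076]
ee_rot: [-3.133, -0.214, 0.004]
force: [0.1, -1.2, -0.2]
width: 0.766
```

Request:
{"op": "arm_command", "data": {
  "deltas": [
    {"xyz": [0,0,0],"turn": 0,"jaw": 180},
    {"xyz": [0,0,0],"turn": 0,"jaw": 180},
    {"xyz": [0,0,0],"turn": 0,"jaw": 180},
    {"xyz": [0,0,0],"turn": 0,"jaw": 180},
    {"xyz": [0,0,0],"turn": 0,"jaw": 180}
  ],
  "force": 20
}}

```text
clock: 17.08
position: [0.5848, -0.2404, 0.0082]
ee_rot: [-3.133, -0.214, 0.003]
force: [-0.7, 0.9, 5.6]
width: 0.516
```

Request:
{"op": "arm_command", "data": {
  "deltas": [
    {"xyz": [0,0,-14],"turn": 0,"jaw": 180},
    {"xyz": [0,0,-14],"turn": 0,"jaw": 180},
    {"xyz": [0,0,-14],"turn": 0,"jaw": 180},
    {"xyz": [0,0,-14],"turn": 0,"jaw": 180},
    {"xyz": [0,0,-14],"turn": 0,"jaw": 180}
  ]
}}

```text
clock: 17.5
position: [0.5869, -0.2423, 0.1528]
ee_rot: [3.133, 0.214, 0.007]
force: [-0.1, -0.1, -0.5]
width: 0.513
```

Run:
```python
from h import *
st(); plan((0.5407,0.0134,0.15),-82.2); d=grab("wrist","w14"); held(d);tiltfit(d)
i=cv2.imread("pics/w14.png")[150:350]; cv2.imwrite("pics/w14c.png",i)
```

```text
t 17.5 p [ 0.5869 -0.2423  0.1528] w 0.513 F [-0.1 -0.1 -0.5] j [-0.28  0.68  0.97  1.69 -0.62  1.1  -0.56]
[[ 0.991  0.136  0.005]
 [ 0.136 -0.991 -0.001]
 [ 0.004  0.002 -1.   ]]
pos [ 0.5869 -0.2423  0.1528] yaw -82.2 tilt z [ 0.0046 -0.0014] delta cm [ -1.11 -25.96   0.23] turn 0.0
held in tool: n 4482 lo [-0.012  -0.0205 -0.0122] hi [ 0.0241  0.0236 -0.0047]
top plane: slopes x,y (deg) [-0.7 -0.3] z0 mm -10.7 2581
```

View pics/w14c.png

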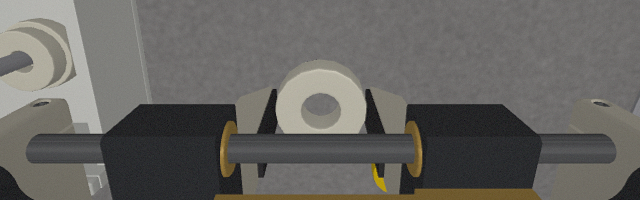

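Request:
{"op": "arm_command", "data": {
  "deltas": [
    {"xyz": [-0.3,-13,0],"turn": 0,"jaw": 180},
    {"xyz": [-0.3,-13,0],"turn": 0,"jaw": 180},
    {"xyz": [-0.3,-13,0],"turn": 0,"jaw": 180},
    {"xyz": [-0.3,-13,0],"turn": 0,"jaw": 180},
    {"xyz": [-0.3,-13,0],"turn": 0,"jaw": 180}
  ]
}}

```text
clock: 17.97
position: [0.5645, -0.1078, 0.1481]
ee_rot: [-3.131, -0.224, 0.003]
force: [0.4, -0.1, -1.2]
width: 0.511
```

Request:
{"op": "arm_command", "data": {
  "deltas": [
    {"xyz": [-0.3,-12.5,0],"turn": 0,"jaw": 180},
    {"xyz": [-0.3,-12.5,0],"turn": 0,"jaw": 180},
    {"xyz": [-0.3,-12.5,0],"turn": 0,"jaw": 180},
    {"xyz": [-0.3,-12.5,0],"turn": 0,"jaw": 180},
    {"xyz": [-0.3,-12.5,0],"turn": 0,"jaw": 180}
  ]
}}

```text
clock: 18.38
position: [0.5429, 0.0186, 0.147]
ee_rot: [-3.13, -0.232, 0.007]
force: [-0.1, -0.8, -0.4]
width: 0.511
```

Run:
```python
from h import *
plan((0.5407,0.0134,0.105),-82.2); d=grab("wrist","w15"); held(d);tiltfit(d)
```

```text
pos [0.5429 0.0186 0.147 ] yaw -81.51 tilt z [-0.0045  0.0028] delta cm [-0.28  0.5   4.2 ] turn 0.69
held in tool: n 3926 lo [-0.0126 -0.0237 -0.009 ] hi [ 0.0228  0.0204 -0.0058]
top plane: slopes x,y (deg) [-0.2 -0.2] z0 mm -7.6 2655
```

Request:
{"op": "arm_command", "data": {
  "deltas": [
    {"xyz": [-0.25,0.4,2],"turn": 0.6,"jaw": 180},
    {"xyz": [-0.25,0.4,4],"turn": 0.6,"jaw": 180},
    {"xyz": [-0.25,0.4,4],"turn": 0.6,"jaw": 180},
    {"xyz": [-0.25,0.4,4],"turn": 0.6,"jaw": 180},
    {"xyz": [-0.25,0.4,4],"turn": 0.6,"jaw": 180}
  ]
}}

```text
clock: 18.85
position: [0.5417, 0.0101, 0.1082]
ee_rot: [-3.134, -0.208, 0.004]
force: [-0.6, -0.7, -1.1]
width: 0.512
```

Run:
```python
from h import *
plan((0.5412,0.0134,0.07),-82.2)
```

```text
pos [0.5417 0.0101 0.1082] yaw -82.41 tilt z [-0.0028  0.001 ] delta cm [ 0.   -0.32  3.82] turn -0.21
```

Request:
{"op": "arm_command", "data": {
  "deltas": [
    {"xyz": [0,-0.35,0],"turn": -0.2,"jaw": 180},
    {"xyz": [0,-0.35,0],"turn": -0.2,"jaw": 180},
    {"xyz": [0,-0.35,0],"turn": -0.2,"jaw": 180},
    {"xyz": [0,-0.35,0.5],"turn": -0.2,"jaw": 180}
  ]
}}

```text
clock: 19.18
position: [0.5421, 0.0137, 0.1041]
ee_rot: [-3.133, -0.214, 0.001]
force: [0.7, -0.4, -1.6]
width: 0.512
```

Run:
```python
from h import *
plan((0.5412,0.0134,0.07),-82.2)
```

```text
pos [0.5421 0.0137 0.1041] yaw -82.19 tilt z [-0.0007  0.0014] delta cm [-0.09  0.02  3.41] turn 0.01
```

Request:
{"op": "arm_command", "data": {
  "deltas": [
    {"xyz": [0,0,1],"turn": 0,"jaw": 180},
    {"xyz": [0,0,2],"turn": 0,"jaw": 180},
    {"xyz": [0,0,3],"turn": 0,"jaw": 180},
    {"xyz": [0,0,3.4],"turn": 0,"jaw": 180},
    {"xyz": [0,0,3.4],"turn": 0,"jaw": 180}
  ]
}}

```text
clock: 19.6
position: [0.541, 0.0137, 0.0686]
ee_rot: [-3.133, -0.214, 0.005]
force: [-0.8, -0.3, -1.0]
width: 0.512
```

Run:
```python
from h import *
st();plan((0.5412,0.0134,0.054),-82.2); d=grab("wrist","w16"); held(d); tiltfit(d)
i=cv2.imread("pics/w16.png")[150:330,220:420]; cv2.imwrite("pics/w16c.png",cv2.resize(i,(400,360)))
```

```text
t 19.6 p [0.541  0.0137 0.0686] w 0.512 F [-0.8 -0.3 -1. ] j [-0.76  0.67  0.95  2.   -0.72  0.86 -0.84]
[[ 0.991  0.136 -0.003]
 [ 0.136 -0.991  0.001]
 [-0.003 -0.001 -1.   ]]
pos [0.541  0.0137 0.0686] yaw -82.2 tilt z [-0.0033  0.001 ] delta cm [0.02 0.03 1.46] turn -0.0
held in tool: n 3718 lo [-0.0125 -0.0216 -0.0088] hi [ 0.0219  0.0226 -0.006 ]
top plane: slopes x,y (deg) [-0.1 -0.2] z0 mm -7.4 2601
```

View pics/w16c.png

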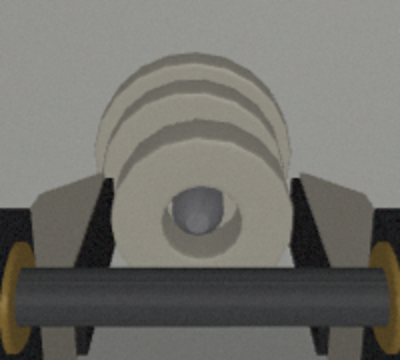

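Ring48 is threaded. Lower, release, rise.

Request:
{"op": "arm_command", "data": {
  "deltas": [
    {"xyz": [0,0,0.8],"turn": 0,"jaw": 180},
    {"xyz": [0,0,1.5],"turn": 0,"jaw": 180},
    {"xyz": [0,0,1.5],"turn": 0,"jaw": 180},
    {"xyz": [0,0,1.5],"turn": 0,"jaw": 180}
  ]
}}

```text
clock: 19.98
position: [0.5411, 0.0135, 0.0539]
ee_rot: [-3.133, -0.213, 0.005]
force: [-0.4, -0.6, -1.2]
width: 0.511
```

Request:
{"op": "arm_command", "data": {
  "deltas": [
    {"xyz": [0,0,0],"turn": 0,"jaw": 60},
    {"xyz": [0,0,0],"turn": 0,"jaw": 60},
    {"xyz": [0,0,0],"turn": 0,"jaw": 60},
    {"xyz": [0,0,0],"turn": 0,"jaw": 60}
  ]
}}

```text
clock: 20.32
position: [0.5413, 0.0135, 0.0541]
ee_rot: [-3.133, -0.213, 0.004]
force: [0.6, -0.7, 0.7]
width: 0.737
```

Request:
{"op": "arm_command", "data": {
  "deltas": [
    {"xyz": [0,0,-6],"turn": 0,"jaw": 60},
    {"xyz": [0,0,-12],"turn": 0,"jaw": 60},
    {"xyz": [0,0,-16],"turn": 0,"jaw": 60},
    {"xyz": [0,0,-16],"turn": 0,"jaw": 60},
    {"xyz": [0,0,-16],"turn": 0,"jaw": 60}
  ]
}}

```text
clock: 20.73
position: [0.5451, 0.012, 0.2206]
ee_rot: [-3.133, -0.212, -0.01]
force: [1.7, 0.1, -0.1]
width: 0.764
```

Run:
```python
from h import *
st(); plan((0.451,0.346,0.20),-114.5); d=grab("wrist","w17")
q=pts(d).reshape(-1,3)
t=q[(q[:,2]>.03)&(q[:,2]<.07)&(np.hypot(q[:,0]-.5407,q[:,1]-.0134)<.035)&(np.hypot(q[:,0]-.5407,q[:,1]-.0134)>.01)]; print(len(t),np.median(t,0).round(4),np.percentile(t,[1,99],0).round(4).tolist())
for n in ("scene","side"):
    P=pts(grab(n,n+"17")).reshape(-1,3)
    c=P[(P[:,2]>.025)&(P[:,2]<.05)&(abs(P[:,0]-.45)<.1)&(abs(P[:,1]-.345)<.1)]
    print("rib",len(c),cv2.minAreaRect((c[:,:2]*1000).astype(np.float32)))
```

```text
t 20.7333 p [0.5451 0.012  0.2206] w 0.764 F [ 1.7  0.1 -0.1] j [-0.91  0.49  1.16  1.84 -0.5   1.13 -1.01]
[[ 0.991  0.135  0.006]
 [ 0.135 -0.991  0.002]
 [ 0.007 -0.001 -1.   ]]
pos [0.5451 0.012  0.2206] yaw -82.26 tilt z [0.0065 0.0016] delta cm [ -4.84 -34.36   2.05] turn 32.24
1874 [0.5434 0.0167 0.0579] [[0.5116, -0.0098, 0.0336], [0.5651, 0.0415, 0.06]]
rib 236 ((450.9332275390625, 345.7402038574219), (69.01251220703125, 20.11191177368164), 64.58253479003906)
rib 60 ((446.82330322265625, 346.18011474609375), (70.24146270751953, 15.948076248168945), 64.69035339355469)
```

View pics/w17.png

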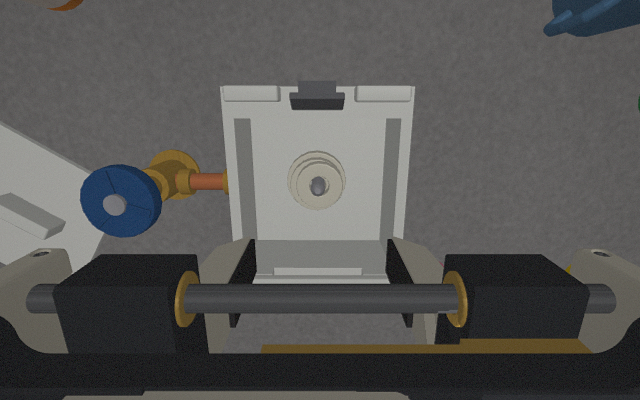

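All three rings are home (top at 58 mm). Now to the cover.

Request:
{"op": "arm_command", "data": {
  "deltas": [
    {"xyz": [-5.7,-19,0],"turn": 0,"jaw": 0},
    {"xyz": [-5.7,-19,0],"turn": 0,"jaw": 0},
    {"xyz": [-5.7,-19,0],"turn": 0,"jaw": 0},
    {"xyz": [-5.7,-19,0],"turn": 0,"jaw": 0},
    {"xyz": [-5.7,-19,0],"turn": 0,"jaw": 0}
  ]
}}

```text
clock: 21.3
position: [0.4566, 0.197, 0.213]
ee_rot: [-3.133, -0.217, 0.008]
force: [0.4, 0.8, 0.4]
width: 1.0
```

Request:
{"op": "arm_command", "data": {
  "deltas": [
    {"xyz": [-5.7,-19,0],"turn": 0,"jaw": 0},
    {"xyz": [-5.7,-19,0],"turn": 0,"jaw": 0},
    {"xyz": [-5.7,-19,0],"turn": 0,"jaw": 0},
    {"xyz": [-5.7,-19,0],"turn": 0,"jaw": 0},
    {"xyz": [-5.7,-19,0],"turn": 0,"jaw": 0}
  ]
}}

```text
clock: 21.72
position: [0.3712, 0.3796, 0.212]
ee_rot: [3.134, 0.22, -0.012]
force: [0.9, 0.2, 0.0]
width: 1.0
```

Request:
{"op": "arm_command", "data": {
  "deltas": [
    {"xyz": [0,0,0],"turn": 32,"jaw": 0},
    {"xyz": [0,0,0],"turn": 32,"jaw": 0},
    {"xyz": [0,0,0],"turn": 32,"jaw": 0},
    {"xyz": [0,0,0],"turn": 32,"jaw": 0},
    {"xyz": [0,0,0],"turn": 32,"jaw": 0}
  ]
}}

```text
clock: 22.13
position: [0.3703, 0.3791, 0.2103]
ee_rot: [3.066, -0.663, -0.012]
force: [0.4, 0.7, -0.7]
width: 0.996
```

Run:
```python
from h import *
st(); plan((0.451,0.346,0.10),-114.5); d=grab("wrist","w18")
q=pts(d).reshape(-1,3)
c=q[(q[:,2]>.030)&(q[:,2]<.042)&(abs(q[:,0]-.45)<.1)&(abs(q[:,1]-.345)<.1)]
print("rib",len(c),cv2.minAreaRect((c[:,:2]*1000).astype(np.float32)),np.median(c[:,2]))
```

```text
t 22.1333 p [0.3703 0.3791 0.2103] w 0.996 F [ 0.4  0.7 -0.7] j [-1.74  0.56  1.28  1.88 -0.59  1.17 -2.24]
[[ 0.911 -0.413 -0.009]
 [-0.413 -0.911 -0.003]
 [-0.007  0.007 -1.   ]]
pos [0.3703 0.3791 0.2103] yaw -114.39 tilt z [-0.0088 -0.0033] delta cm [ 8.79 -0.39 10.97] turn 0.11
rib 1232 ((450.0583801269531, 346.1625671386719), (69.64823150634766, 15.846308708190918), 65.56991577148438) 0.035222875040746754
```

View pics/w18.png

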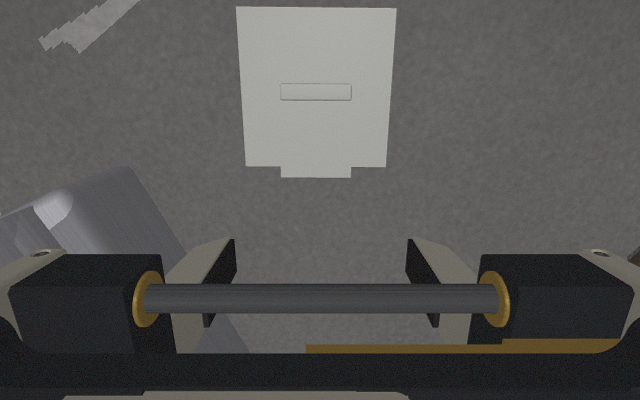

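Rib at wrist (316,91), measured 70×16 mm at height 35 mm, centre (0.450,0.346). The lip faces tool -x. The jaws line up with the rib's length, so I can grip its ends and later pivot the cover about the jaw axis.

Request:
{"op": "arm_command", "data": {
  "deltas": [
    {"xyz": [8.6,-0.3,0],"turn": 0,"jaw": 0},
    {"xyz": [8.6,-0.3,4],"turn": 0,"jaw": 0},
    {"xyz": [8.6,-0.3,8],"turn": 0,"jaw": 0},
    {"xyz": [8.6,-0.3,12],"turn": 0,"jaw": 0},
    {"xyz": [8.6,-0.3,12],"turn": 0,"jaw": 0}
  ]
}}

```text
clock: 22.6
position: [0.4461, 0.3431, 0.0837]
ee_rot: [3.059, -0.663, -0.021]
force: [-1.4, 0.1, -0.5]
width: 1.005
```

Request:
{"op": "arm_command", "data": {
  "deltas": [
    {"xyz": [0,0,0],"turn": 0,"jaw": 0},
    {"xyz": [0,0,0],"turn": 0,"jaw": 0}
  ]
}}

```text
clock: 22.77
position: [0.4451, 0.3424, 0.0831]
ee_rot: [3.056, -0.662, -0.024]
force: [-0.3, -0.1, 0.6]
width: 1.003
```

Run:
```python
from h import *
st(); plan((0.4501,0.3462,0.014),-114.4)
```

```text
t 22.7667 p [0.4451 0.3424 0.0831] w 1.003 F [-0.3 -0.1  0.6] j [-1.42  0.73  1.05  1.92 -0.77  0.99 -1.99]
[[ 0.91  -0.414 -0.018]
 [-0.414 -0.91  -0.011]
 [-0.012  0.017 -1.   ]]
pos [0.4451 0.3424 0.0831] yaw -114.45 tilt z [-0.0178 -0.0111] delta cm [ 0.38 -0.68  6.9 ] turn -0.05
```

Request:
{"op": "arm_command", "data": {
  "deltas": [
    {"xyz": [0.45,-0.6,2],"turn": 0,"jaw": 0},
    {"xyz": [0.45,-0.6,4],"turn": 0,"jaw": 0},
    {"xyz": [0.45,-0.6,4.5],"turn": 0,"jaw": 0},
    {"xyz": [0.45,-0.6,4.5],"turn": 0,"jaw": 0}
  ]
}}

```text
clock: 23.1
position: [0.4504, 0.346, 0.0385]
ee_rot: [3.056, -0.66, -0.024]
force: [-0.2, -0.5, 0.6]
width: 1.003
```

Run:
```python
from h import *
st(); plan((0.4501,0.3462,0.014),-114.4)
```

```text
t 23.1 p [0.4504 0.346  0.0385] w 1.003 F [-0.2 -0.5  0.6] j [-1.37  0.79  0.99  1.93 -0.84  0.92 -1.94]
[[ 0.911 -0.413 -0.018]
 [-0.413 -0.911 -0.011]
 [-0.012  0.018 -1.   ]]
pos [0.4504 0.346  0.0385] yaw -114.37 tilt z [-0.0182 -0.0111] delta cm [-0.01 -0.05  2.45] turn 0.03
```

Request:
{"op": "arm_command", "data": {
  "deltas": [
    {"xyz": [0,0,1.2],"turn": 0,"jaw": 0},
    {"xyz": [0,0,2.4],"turn": 0,"jaw": 0},
    {"xyz": [0,0,2.4],"turn": 0,"jaw": 0},
    {"xyz": [0,0,2.4],"turn": 0,"jaw": 0}
  ]
}}

```text
clock: 23.43
position: [0.4496, 0.3456, 0.0142]
ee_rot: [3.056, -0.66, -0.025]
force: [-0.2, -0.1, -0.7]
width: 0.998
```

Request:
{"op": "arm_command", "data": {
  "deltas": [
    {"xyz": [0,0,0],"turn": 0,"jaw": 120},
    {"xyz": [0,0,0],"turn": 0,"jaw": 120},
    {"xyz": [0,0,0],"turn": 0,"jaw": 120},
    {"xyz": [0,0,0],"turn": 0,"jaw": 120},
    {"xyz": [0,0,0],"turn": 0,"jaw": 120}
  ],
  "force": 25
}}

```text
clock: 23.85
position: [0.4499, 0.3458, 0.0146]
ee_rot: [3.056, -0.66, -0.025]
force: [0.2, 0.2, 2.2]
width: 0.762
```

Request:
{"op": "arm_command", "data": {
  "deltas": [
    {"xyz": [0,0,-4],"turn": 0,"jaw": 120},
    {"xyz": [0,0,-8],"turn": 0,"jaw": 120},
    {"xyz": [0,0,-12],"turn": 0,"jaw": 120},
    {"xyz": [0,0,-15],"turn": 0,"jaw": 120},
    {"xyz": [0,0,-15],"turn": 0,"jaw": 120}
  ]
}}

```text
clock: 24.27
position: [0.4557, 0.3481, 0.1702]
ee_rot: [3.062, -0.662, -0.016]
force: [1.0, -0.5, -1.6]
width: 0.764
```

Request:
{"op": "arm_command", "data": {
  "deltas": [
    {"xyz": [0,0,0],"turn": 0,"jaw": 120},
    {"xyz": [0,0,0],"turn": 0,"jaw": 120},
    {"xyz": [0,0,0],"turn": 0,"jaw": 120}
  ]
}}

```text
clock: 24.52
position: [0.455, 0.3479, 0.1691]
ee_rot: [3.061, -0.662, -0.018]
force: [-0.1, -0.3, -1.9]
width: 0.76
```

```bash
cat >> h.py <<'E'
def cover(d, name=""):
    "white cover plate points in tool frame: fit plane"
    s=observe(); p=np.array(s["position"]); M=R.from_rotvec(s["ee_rot"]).as_matrix()
    q=(pts(d).reshape(-1,3)-p)@M; f=d["frame"].reshape(-1,3).astype(int)
    m=(abs(q[:,1])<.085)&(abs(q[:,0])<.1)&(abs(q[:,2])<.05)&(f.min(1)>100)&(f.max(1)-f.min(1)<40)&((abs(q[:,0])>.02)|(abs(q[:,1])>.075))&(q[:,2]>-.02+0*q[:,0])
    t=q[m]; A=np.c_[t[:,:2],np.ones(len(t))]
    for _ in range(6):
        c=np.linalg.lstsq(A,t[:,2],rcond=None)[0]; r=abs(A@c-t[:,2]); k=r<max(.002,np.percentile(r,85)); A,t=A[k],t[k]
    print(name,"cover top plane in tool: slope x,y deg",np.degrees(np.arctan(c[:2])).round(2),"z0 mm",round(c[2]*1e3,1),"n",len(t),"x range",np.percentile(t[:,0],[.5,99.5]).round(4),"y",np.percentile(t[:,1],[.5,99.5]).round(4))
E
python3 - <<'E'
from h import *
st(); d=grab("wrist","w19"); cover(d,"wrist"); d=grab("side","s19"); cover(d,"side");d=grab("scene","c19"); cover(d,"scene")
E
```

```text
t 24.5167 p [0.455  0.3479 0.1691] w 0.76 F [-0.1 -0.3 -1.9] j [-1.47  0.65  1.16  1.82 -0.66  1.14 -2.08]
[[ 0.911 -0.413 -0.014]
 [-0.413 -0.911 -0.007]
 [-0.009  0.012 -1.   ]]
wrist cover top plane in tool: slope x,y deg [-0.74  0.96] z0 mm 7.0 n 41443 x range [-0.0666  0.0794] y [-0.0776  0.0789]
side cover top plane in tool: slope x,y deg [-0.85  1.17] z0 mm 6.4 n 620 x range [-0.093   0.0759] y [-0.0805  0.0809]
scene cover top plane in tool: slope x,y deg [-0.62  0.94] z0 mm 6.9 n 1869 x range [-0.087   0.0806] y [-0.0779  0.08  ]
```

View pics/w19.png

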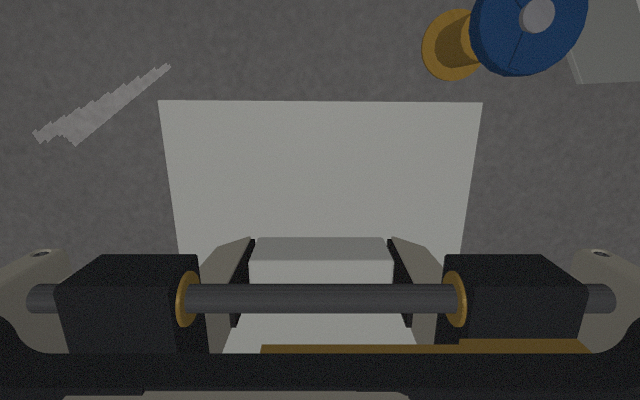

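View pics/c19.png

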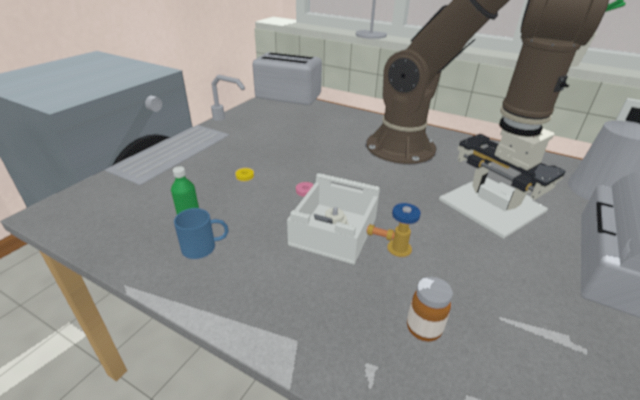

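The cover is held level and centred (plate top 7 mm beyond the TCP, about 0.19 kg). The interface has no tilt command, so I will pivot the cover in the grip by lowering its back part onto the front bar. Moving there.

Request:
{"op": "arm_command", "data": {
  "deltas": [
    {"xyz": [4.3,17.6,0],"turn": 0,"jaw": 120},
    {"xyz": [4.3,17.6,0],"turn": 0,"jaw": 120},
    {"xyz": [4.3,17.6,0],"turn": 0,"jaw": 120},
    {"xyz": [4.3,17.6,0],"turn": 0,"jaw": 120},
    {"xyz": [4.3,17.6,0],"turn": 0,"jaw": 120}
  ]
}}

```text
clock: 25.08
position: [0.4194, 0.1639, 0.1703]
ee_rot: [3.057, -0.671, -0.022]
force: [-1.5, 0.6, -2.0]
width: 0.761
```

Request:
{"op": "arm_command", "data": {
  "deltas": [
    {"xyz": [4.3,17.6,0],"turn": 0,"jaw": 120},
    {"xyz": [4.3,17.6,0],"turn": 0,"jaw": 120},
    {"xyz": [4.3,17.6,0],"turn": 0,"jaw": 120},
    {"xyz": [4.3,17.6,0],"turn": 0,"jaw": 120},
    {"xyz": [4.3,17.6,0],"turn": 0,"jaw": 120}
  ]
}}

```text
clock: 25.5
position: [0.3829, -0.018, 0.1722]
ee_rot: [3.056, -0.677, -0.023]
force: [0.2, 0.3, -1.7]
width: 0.76
```

Request:
{"op": "arm_command", "data": {
  "deltas": [
    {"xyz": [0,0,0],"turn": -32,"jaw": 120},
    {"xyz": [0,0,0],"turn": -32,"jaw": 120},
    {"xyz": [0,0,0],"turn": -32,"jaw": 120},
    {"xyz": [0,0,0],"turn": -32,"jaw": 120},
    {"xyz": [0,0,0],"turn": -32,"jaw": 120}
  ]
}}

```text
clock: 25.92
position: [0.3826, -0.0181, 0.172]
ee_rot: [3.128, 0.202, -0.027]
force: [0.2, -0.2, -2.6]
width: 0.757
```

Run:
```python
from h import *
st(); plan((0.388,-0.0075,0.13),-82.2); d=grab("wrist","w20"); cover(d,"wrist"); d=grab("side","s20"); d=grab("scene","c20"); cover(d,"scene")
```

```text
t 25.9167 p [ 0.3826 -0.0181  0.172 ] w 0.757 F [ 0.2 -0.2 -2.6] j [-1.06  0.15  1.11  2.23 -0.17  0.86 -1.28]
[[ 0.992  0.128 -0.017]
 [ 0.128 -0.992 -0.008]
 [-0.018  0.006 -1.   ]]
pos [ 0.3826 -0.0181  0.172 ] yaw -82.62 tilt z [-0.0171 -0.008 ] delta cm [ 0.75 -1.01  4.18] turn -0.42
wrist cover top plane in tool: slope x,y deg [-0.71  0.95] z0 mm 7.1 n 41205 x range [-0.0671  0.0789] y [-0.0776  0.079 ]
scene cover top plane in tool: slope x,y deg [-0.59  1.01] z0 mm 6.6 n 945 x range [-0.0867  0.0807] y [-0.0781  0.0792]
```

View pics/w20.png

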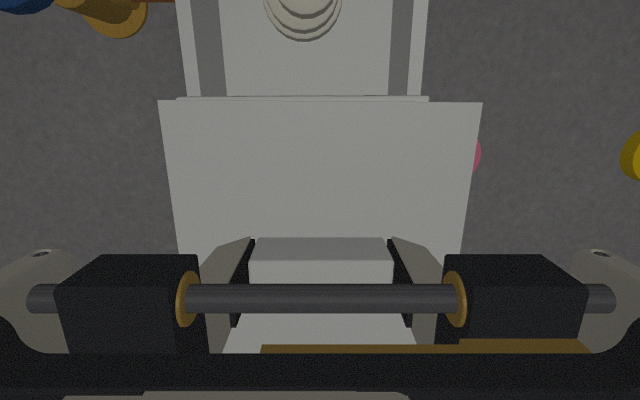

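View pics/s20.png

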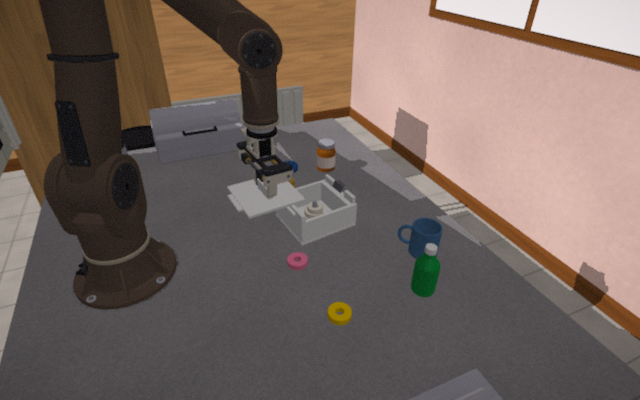

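Request:
{"op": "arm_command", "data": {
  "deltas": [
    {"xyz": [0.7,-1.1,2],"turn": -0.4,"jaw": 120},
    {"xyz": [0.7,-1.1,4],"turn": -0.4,"jaw": 120},
    {"xyz": [0.7,-1.1,4.5],"turn": -0.4,"jaw": 120},
    {"xyz": [0.7,-1.1,4.5],"turn": -0.4,"jaw": 120},
    {"xyz": [0.7,-1.1,4.5],"turn": -0.4,"jaw": 120}
  ],
  "force": 14
}}

```text
clock: 26.48
position: [0.3873, -0.0074, 0.1271]
ee_rot: [3.127, 0.195, -0.029]
force: [0.3, 0.6, -2.5]
width: 0.765
```

Run:
```python
from h import *
st(); plan((0.388,-0.0075,0.103),-82.2); d=grab("wrist","w21"); cover(d,"wrist")
```

```text
t 26.4833 p [ 0.3873 -0.0074  0.1271] w 0.765 F [ 0.3  0.6 -2.5] j [-0.95  0.28  1.02  2.28 -0.33  0.76 -1.14]
[[ 0.992  0.124 -0.018]
 [ 0.124 -0.992 -0.009]
 [-0.019  0.007 -1.   ]]
pos [ 0.3873 -0.0074  0.1271] yaw -82.87 tilt z [-0.018  -0.0092] delta cm [0.12 0.   2.41] turn -0.67
wrist cover top plane in tool: slope x,y deg [-0.46  0.95] z0 mm 7.4 n 35907 x range [-0.0654  0.078 ] y [-0.0776  0.0791]
```

Request:
{"op": "arm_command", "data": {
  "deltas": [
    {"xyz": [0.1,0,0.8],"turn": -0.5,"jaw": 120},
    {"xyz": [0.1,0,1.4],"turn": -0.5,"jaw": 120},
    {"xyz": [0.1,0,1.8],"turn": -0.5,"jaw": 120},
    {"xyz": [0.1,0,1.8],"turn": -0.5,"jaw": 120}
  ]
}}

```text
clock: 26.87
position: [0.3883, -0.0072, 0.1093]
ee_rot: [3.127, 0.209, -0.027]
force: [-0.1, -0.3, -1.1]
width: 0.763
```

Run:
```python
from h import *
st(); plan((0.388,-0.0075,0.103),-82.2); d=grab("wrist","w22"); cover(d,"wrist"); d=grab("side","s22")
i=cv2.imread("pics/s22.png")[120:250,200:380]; cv2.imwrite("pics/s22c.png",cv2.resize(i,None,fx=4,fy=4))
```

```text
t 26.8667 p [ 0.3883 -0.0072  0.1093] w 0.763 F [-0.1 -0.3 -1.1] j [-0.89  0.32  0.97  2.3  -0.39  0.72 -1.08]
[[ 0.991  0.133 -0.017]
 [ 0.133 -0.991 -0.008]
 [-0.018  0.006 -1.   ]]
pos [ 0.3883 -0.0072  0.1093] yaw -82.36 tilt z [-0.0169 -0.0084] delta cm [-0.02  0.02  0.63] turn -0.16
wrist cover top plane in tool: slope x,y deg [-8.57  0.23] z0 mm 7.3 n 39136 x range [-0.073   0.0802] y [-0.0778  0.0789]
```

View pics/s22c.png

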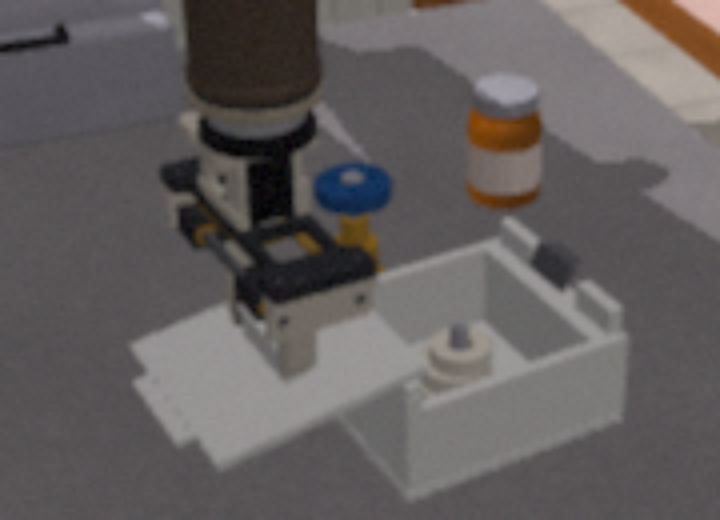

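The pivot works: the back is raised about 7.5° in the world frame. Lowering another 7 mm to get about 13–14°.

Request:
{"op": "arm_command", "data": {
  "deltas": [
    {"xyz": [0,0,0.4],"turn": 0,"jaw": 120},
    {"xyz": [0,0,0.8],"turn": 0,"jaw": 120},
    {"xyz": [0,0,0.8],"turn": 0,"jaw": 120},
    {"xyz": [0,0,0.8],"turn": 0,"jaw": 120}
  ]
}}

```text
clock: 27.3
position: [0.3882, -0.0074, 0.1014]
ee_rot: [3.127, 0.208, -0.028]
force: [-0.3, 0.9, -2.2]
width: 0.763
```

Request:
{"op": "arm_command", "data": {
  "deltas": [
    {"xyz": [0,0,0],"turn": 0,"jaw": 120},
    {"xyz": [0,0,0],"turn": 0,"jaw": 120}
  ],
  "force": 30
}}

```text
clock: 27.47
position: [0.3882, -0.0075, 0.1014]
ee_rot: [3.127, 0.208, -0.028]
force: [0.0, -0.7, -1.8]
width: 0.761
```

Request:
{"op": "arm_command", "data": {
  "deltas": [
    {"xyz": [0,0,-2],"turn": 0,"jaw": 120},
    {"xyz": [0,0,-4],"turn": 0,"jaw": 120},
    {"xyz": [0,0,-6],"turn": 0,"jaw": 120},
    {"xyz": [0,0,-7],"turn": 0,"jaw": 120},
    {"xyz": [0,0,-7],"turn": 0,"jaw": 120}
  ]
}}

```text
clock: 27.88
position: [0.3908, -0.0066, 0.173]
ee_rot: [3.128, 0.209, -0.023]
force: [0.2, 0.8, -2.1]
width: 0.763
```

```bash
cat >> h.py <<'E'
H=np.array([.5407,.0134]); YAW=np.radians(7.8)
def coverpose(d,name=""):
    "world & housing pose of cover from plane of top + edges, using tool-frame points"
    s=observe(); p=np.array(s["position"]); M=R.from_rotvec(s["ee_rot"]).as_matrix()
    q=(pts(d).reshape(-1,3)-p)@M; f=d["frame"].reshape(-1,3).astype(int)
    m=(abs(q[:,1])<.085)&(abs(q[:,0])<.1)&(abs(q[:,2])<.05)&(f.min(1)>100)&(f.max(1)-f.min(1)<40)&((abs(q[:,0])>.02)|(abs(q[:,1])>.075))
    t=q[m]; A=np.c_[t[:,:2],np.ones(len(t))]
    for _ in range(6):
        c=np.linalg.lstsq(A,t[:,2],rcond=None)[0]; r=abs(A@c-t[:,2]); k=r<max(.002,np.percentile(r,85)); A,t=A[k],t[k]
    xb=np.percentile(t[:,0],99.8); yb=np.percentile(t[:,1],[.2,99.8])
    n=np.array([c[0],c[1],-1]);n/=np.linalg.norm(n)   # up normal in tool (tool z down)
    ex=np.array([1,0,c[0]]);ex/=np.linalg.norm(ex)
    back=np.array([xb,yb.mean(),c[0]*xb+c[1]*yb.mean()+c[2]])
    org=back-ex*.0795-n*.007; lip=org-ex*.0925; bk=org+ex*.0795
    W=lambda v: p+M@v
    C=np.array([[np.cos(YAW),np.sin(YAW),0],[-np.sin(YAW),np.cos(YAW),0],[0,0,1]])
    hf=lambda w: (C@(w-np.r_[H,0])*1000).round(1)
    exw=M@ex
    print(name,"n",len(t),"pitch(back up) deg",np.degrees(np.arcsin(exw[2])).round(2),"yaw",np.degrees(np.arctan2(exw[1],exw[0])).round(2),"roll slope",np.degrees(np.arcsin((M@np.cross(n,ex))[2])).round(2),"org",hf(W(org)),"lip",hf(W(lip)),"back",hf(W(bk)),"tcp",hf(p),"yspan",(yb*1000).round(1))
E
python3 - <<'E'
from h import *
st(); d=grab("wrist","w23"); cover(d,"wrist"); coverpose(d)
E
```

```text
t 27.8833 p [ 0.3908 -0.0066  0.173 ] w 0.763 F [ 0.2  0.8 -2.1] j [-1.08  0.18  1.12  2.22 -0.2   0.87 -1.27]
[[ 0.991  0.133 -0.014]
 [ 0.133 -0.991 -0.007]
 [-0.015  0.005 -1.   ]]
wrist cover top plane in tool: slope x,y deg [-16.5    0.16] z0 mm 6.8 n 45075 x range [-0.0792  0.0812] y [-0.0771  0.0793]
 n 45075 pitch(back up) deg 15.58 yaw 7.77 roll slope -0.14 org [-145.    -0.2  159.8] lip [-2.341e+02 -1.000e-01  1.349e+02] back [-68.5  -0.2 181.2] tcp [-151.8    0.9  171.9] yspan [-77.6  79.8]
```

View pics/w23.png

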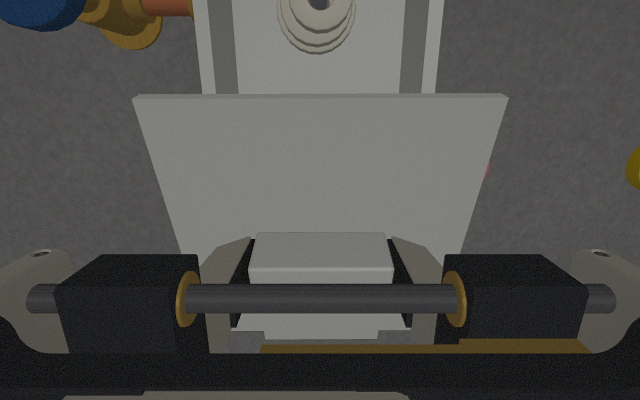

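Pitch is 15.6° and it holds through the lift. Travelling over the housing.

Request:
{"op": "arm_command", "data": {
  "deltas": [
    {"xyz": [4,0,0],"turn": 0,"jaw": 120},
    {"xyz": [8,0,0],"turn": 0,"jaw": 120},
    {"xyz": [12,-0.1,0],"turn": 0,"jaw": 120},
    {"xyz": [16.3,-0.1,0],"turn": 0,"jaw": 120},
    {"xyz": [16.3,-0.1,0],"turn": 0,"jaw": 120}
  ]
}}

```text
clock: 28.35
position: [0.5579, 0.0181, 0.167]
ee_rot: [3.125, 0.216, -0.021]
force: [0.9, 0.7, -1.1]
width: 0.758
```

Request:
{"op": "arm_command", "data": {
  "deltas": [
    {"xyz": [0,0,1],"turn": 0,"jaw": 120},
    {"xyz": [0,0,2],"turn": 0,"jaw": 120},
    {"xyz": [0,0,2],"turn": 0,"jaw": 120},
    {"xyz": [0,0,2],"turn": 0,"jaw": 120}
  ]
}}

```text
clock: 28.68
position: [0.5556, 0.0178, 0.1456]
ee_rot: [3.126, 0.214, -0.026]
force: [-0.4, 0.2, -1.9]
width: 0.759
```

Run:
```python
from h import *
st(); plan((.5528,.0162,.123),-82.2); d=grab("wrist","w24"); coverpose(d,"wrist");d=grab("scene","c24"); coverpose(d,"scene")
```

```text
t 28.6833 p [0.5556 0.0178 0.1456] w 0.759 F [-0.4  0.2 -1.9] j [-0.75  0.54  0.91  1.88 -0.5   0.99 -1.05]
[[ 0.99   0.137 -0.016]
 [ 0.136 -0.991 -0.01 ]
 [-0.017  0.007 -1.   ]]
pos [0.5556 0.0178 0.1456] yaw -82.15 tilt z [-0.0162 -0.0095] delta cm [-0.26  0.1   2.26] turn 0.05
wrist n 42645 pitch(back up) deg 15.73 yaw 7.98 roll slope -0.25 org [ 21.6   1.7 132.1] lip [-67.4   1.4 107. ] back [ 98.2   1.9 153.6] tcp [ 16.    2.2 146.5] yspan [-78.2  79.2]
scene n 817 pitch(back up) deg 15.16 yaw 7.99 roll slope -0.32 org [ 23.3   1.  134.1] lip [-66.    0.7 109.9] back [100.    1.2 154.9] tcp [ 16.6   2.3 147. ] yspan [-77.9  80.3]
```

View pics/w24.png

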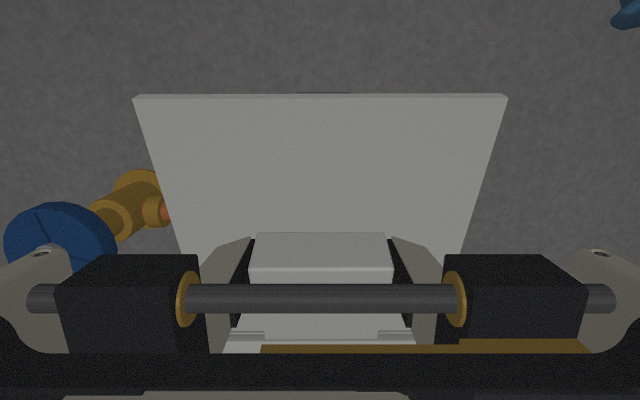

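Request:
{"op": "arm_command", "data": {
  "deltas": [
    {"xyz": [0,0.1,1],"turn": 0,"jaw": 120},
    {"xyz": [0,0.1,2],"turn": 0,"jaw": 120},
    {"xyz": [0,0.1,2.4],"turn": 0,"jaw": 120},
    {"xyz": [0,0.1,2.4],"turn": 0,"jaw": 120}
  ]
}}

```text
clock: 29.12
position: [0.5556, 0.0169, 0.1217]
ee_rot: [3.126, 0.215, -0.025]
force: [-0.8, 0.4, -1.9]
width: 0.76
```

Run:
```python
from h import *
st(); d=grab("wrist","w25"); coverpose(d,"wrist");d=grab("scene","c25"); coverpose(d,"scene"); d=grab("side","s25"); coverpose(d,"side")
i=cv2.imread("pics/s25.png")[130:240,240:380]; j=cv2.imread("pics/c25.png")[150:270,270:400]
cv2.imwrite("pics/x25.png",np.hstack([cv2.resize(i,(400,314)),cv2.resize(j,(340,314))]))
```

```text
t 29.1167 p [0.5556 0.0169 0.1217] w 0.76 F [-0.8  0.4 -1.9] j [-0.73  0.57  0.88  1.9  -0.53  0.94 -1.03]
[[ 0.99   0.137 -0.015]
 [ 0.137 -0.991 -0.009]
 [-0.017  0.007 -1.   ]]
wrist n 43443 pitch(back up) deg 15.72 yaw 7.98 roll slope -0.23 org [ 21.5   0.8 108.2] lip [-67.6   0.5  83.2] back [ 98.    1.1 129.8] tcp [ 15.6   1.2 122.4] yspan [-78.4  79.1]
scene n 973 pitch(back up) deg 2.42 yaw 7.89 roll slope -16.99 org [ 19.9   1.8 103.5] lip [-72.5   1.7  99.6] back [ 99.4   1.9 106.9] tcp [ 16.    1.1 122.8] yspan [-84.8  79.1]
side n 780 pitch(back up) deg 15.86 yaw 7.98 roll slope 0.19 org [ 20.2   1.2 110.3] lip [-68.8   0.9  85. ] back [ 96.7   1.4 132. ] tcp [ 16.2   1.  123.1] yspan [-79.8  79.4]
```

View pics/x25.png

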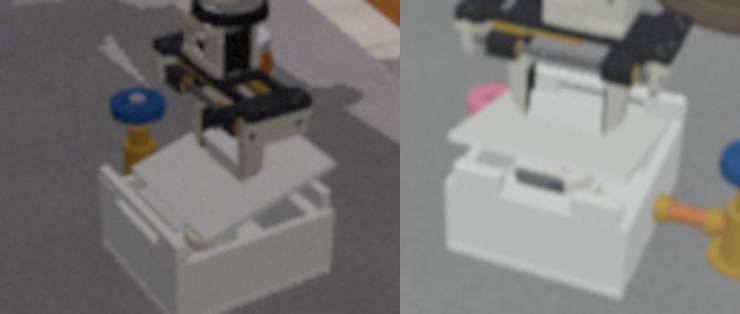

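Request:
{"op": "arm_command", "data": {
  "deltas": [
    {"xyz": [-0.6,0,0.1],"turn": 0,"jaw": 120},
    {"xyz": [-1.2,0,0.1],"turn": 0,"jaw": 120},
    {"xyz": [-1.8,0,0.1],"turn": 0,"jaw": 120},
    {"xyz": [-1.8,0,0.1],"turn": 0,"jaw": 120}
  ]
}}

```text
clock: 29.6
position: [0.5372, 0.0138, 0.1224]
ee_rot: [3.127, 0.214, -0.023]
force: [0.3, -0.2, -1.5]
width: 0.762
```

Run:
```python
from h import *
st(); d=grab("wrist","w26"); coverpose(d,"wrist"); d=grab("side","s26"); coverpose(d,"side");d=grab("scene","c26")
i=cv2.imread("pics/s26.png")[130:240,240:380]; j=cv2.imread("pics/c26.png")[150:270,270:400]
cv2.imwrite("pics/x26.png",np.hstack([cv2.resize(i,(400,314)),cv2.resize(j,(340,314))]))
```

```text
t 29.6 p [0.5372 0.0138 0.1224] w 0.762 F [ 0.3 -0.2 -1.5] j [-0.75  0.54  0.9   1.95 -0.52  0.92 -1.02]
[[ 0.991  0.136 -0.014]
 [ 0.136 -0.991 -0.009]
 [-0.015  0.007 -1.   ]]
wrist n 41164 pitch(back up) deg 15.29 yaw 7.95 roll slope -0.22 org [  2.7   0.2 109.3] lip [-86.6   0.   84.9] back [ 79.3   0.4 130.3] tcp [ -2.6   1.1 122.5] yspan [-78.   79.5]
side n 786 pitch(back up) deg 15.12 yaw 7.97 roll slope -0.0 org [ 1.000e-01 -1.000e+00  1.094e+02] lip [-89.2  -1.3  85.3] back [ 76.8  -0.8 130.2] tcp [ -2.    1.1 122.5] yspan [-79.7  83.9]
```

View pics/x26.png

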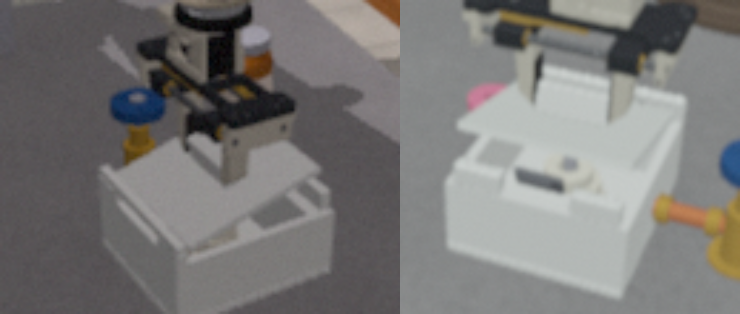

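Request:
{"op": "arm_command", "data": {
  "deltas": [
    {"xyz": [-0.2,0,0.25],"turn": 0,"jaw": 120},
    {"xyz": [-0.4,0,0.25],"turn": 0,"jaw": 120},
    {"xyz": [-0.4,0,0.25],"turn": 0,"jaw": 120}
  ]
}}

```text
clock: 30.0
position: [0.5345, 0.0136, 0.1199]
ee_rot: [3.126, 0.215, -0.022]
force: [0.3, -0.5, -1.3]
width: 0.761
```

Run:
```python
from h import *
st(); d=grab("wrist","w27"); coverpose(d,"wrist"); d=grab("side","s27"); coverpose(d,"side")
```

```text
t 30.0 p [0.5345 0.0136 0.1199] w 0.761 F [ 0.3 -0.5 -1.3] j [-0.75  0.54  0.89  1.96 -0.52  0.91 -1.02]
[[ 0.99   0.137 -0.013]
 [ 0.137 -0.991 -0.009]
 [-0.015  0.007 -1.   ]]
wrist n 41092 pitch(back up) deg 15.34 yaw 7.98 roll slope -0.23 org [-1.000e-01  4.000e-01  1.069e+02] lip [-89.3   0.1  82.4] back [ 76.6   0.7 127.9] tcp [ -5.9   1.1 120. ] yspan [-78.1  79.3]
side n 753 pitch(back up) deg 15.25 yaw 7.98 roll slope 0.02 org [ -4.2  -1.1 106.6] lip [-93.4  -1.4  82.3] back [ 72.5  -0.9 127.5] tcp [ -5.7   1.1 120.1] yspan [-78.9  83.3]
```

Request:
{"op": "arm_command", "data": {
  "deltas": [
    {"xyz": [0.1,0,0.4],"turn": 0,"jaw": 120},
    {"xyz": [0.2,0,0.8],"turn": 0,"jaw": 120},
    {"xyz": [0.4,0,1.3],"turn": 0,"jaw": 120},
    {"xyz": [0.4,0,1.3],"turn": 0,"jaw": 120}
  ],
  "force": 15
}}

```text
clock: 30.43
position: [0.5388, 0.0143, 0.1061]
ee_rot: [3.126, 0.215, -0.022]
force: [-0.5, 0.6, -0.9]
width: 0.761
```

Run:
```python
from h import *
st(); d=grab("wrist","w28"); coverpose(d,"wrist"); d=grab("side","s28"); coverpose(d,"side");d=grab("scene","c28")
i=cv2.imread("pics/s28.png")[130:240,240:380]; j=cv2.imread("pics/c28.png")[150:270,270:400]
cv2.imwrite("pics/x28.png",np.hstack([cv2.resize(i,(400,314)),cv2.resize(j,(340,314))]))
```

```text
t 30.4333 p [0.5388 0.0143 0.1061] w 0.761 F [-0.5  0.6 -0.9] j [-0.73  0.57  0.87  1.96 -0.55  0.89 -1.01]
[[ 0.99   0.137 -0.014]
 [ 0.137 -0.991 -0.009]
 [-0.015  0.007 -1.   ]]
wrist n 37815 pitch(back up) deg 7.0 yaw 7.93 roll slope -0.36 org [ 0.5  0.3 92.3] lip [-91.3   0.1  81. ] back [ 79.4   0.5 101.9] tcp [ -2.    1.  106.3] yspan [-78.2  79.4]
side n 768 pitch(back up) deg 7.6 yaw 7.92 roll slope 0.3 org [-1.6 -0.5 93.1] lip [-93.3  -0.7  80.9] back [ 77.2  -0.3 103.6] tcp [ -2.2   1.  106.5] yspan [-79.   81.8]
```

View pics/x28.png

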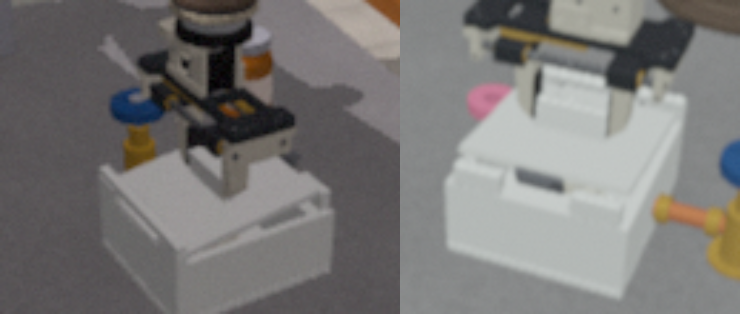

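View pics/w28.png

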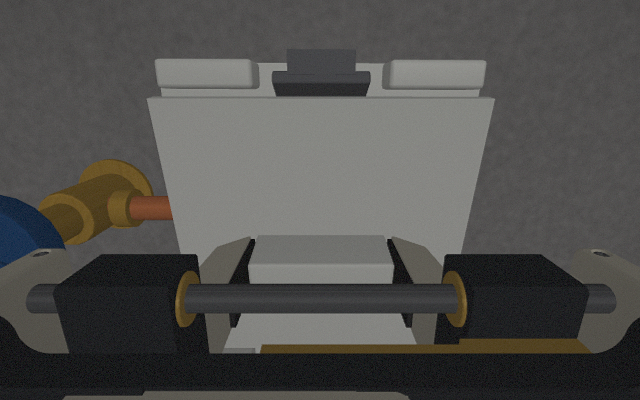

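The lip is in the slot (x≈-91, z≈81 mm), pitch is 7°, and the back edge is just in front of the catch. Continuing down.

Request:
{"op": "arm_command", "data": {
  "deltas": [
    {"xyz": [0.1,0,0.3],"turn": 0,"jaw": 120},
    {"xyz": [0.2,0,0.6],"turn": 0,"jaw": 120},
    {"xyz": [0.2,0,0.6],"turn": 0,"jaw": 120}
  ],
  "force": 25
}}

```text
clock: 30.83
position: [0.5404, 0.0141, 0.1005]
ee_rot: [3.126, 0.215, -0.022]
force: [-0.7, 0.2, 1.1]
width: 0.76
```

Run:
```python
from h import *
st(); d=grab("wrist","w29"); coverpose(d,"wrist"); d=grab("side","s29"); coverpose(d,"side")
```

```text
t 30.8333 p [0.5404 0.0141 0.1005] w 0.76 F [-0.7  0.2  1.1] j [-0.72  0.58  0.86  1.96 -0.55  0.88 -1.  ]
[[ 0.991  0.137 -0.014]
 [ 0.137 -0.991 -0.009]
 [-0.015  0.007 -1.   ]]
wrist n 43392 pitch(back up) deg 3.79 yaw 7.89 roll slope -0.31 org [16.7 -0.  87.6] lip [-75.6  -0.2  81.5] back [96.   0.1 92.9] tcp [ -0.5   0.8 100.5] yspan [-78.   79.5]
side n 796 pitch(back up) deg 4.46 yaw 7.88 roll slope 0.65 org [12.  -0.3 88.4] lip [-80.2  -0.4  81.2] back [91.3 -0.2 94.6] tcp [ -0.7   0.8 100.5] yspan [-79.7  82. ]
```

View pics/w29.png

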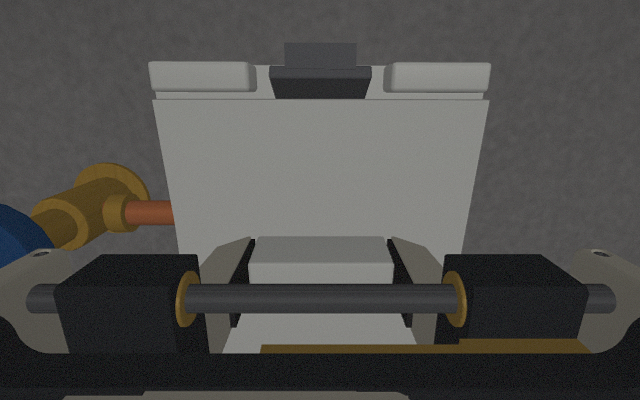

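Request:
{"op": "arm_command", "data": {
  "deltas": [
    {"xyz": [0.05,0,0.3],"turn": 0,"jaw": 120},
    {"xyz": [0.1,0,0.6],"turn": 0,"jaw": 120},
    {"xyz": [0.1,0,0.6],"turn": 0,"jaw": 120},
    {"xyz": [0.1,0,0.6],"turn": 0,"jaw": 120}
  ],
  "force": 35
}}

```text
clock: 31.27
position: [0.5412, 0.0141, 0.0944]
ee_rot: [3.126, 0.214, -0.023]
force: [1.0, -0.2, 0.7]
width: 0.756
```

Run:
```python
from h import *
st(); d=grab("wrist","w30"); coverpose(d,"wrist"); d=grab("side","s30"); coverpose(d,"side")
```

```text
t 31.2667 p [0.5412 0.0141 0.0944] w 0.756 F [ 1.  -0.2  0.7] j [-0.72  0.59  0.86  1.96 -0.56  0.87 -0.99]
[[ 0.991  0.136 -0.014]
 [ 0.136 -0.991 -0.009]
 [-0.015  0.007 -1.   ]]
wrist n 40106 pitch(back up) deg 0.02 yaw 7.85 roll slope -0.13 org [-0.5 -0.1 80.5] lip [-93.   -0.2  80.5] back [79.  -0.  80.6] tcp [ 0.5  0.6 94.3] yspan [-78.1  79.4]
side n 791 pitch(back up) deg 0.76 yaw 7.86 roll slope 1.36 org [ 6.7 -1.3 81.3] lip [-85.8  -1.4  80. ] back [86.2 -1.2 82.3] tcp [ 0.4  0.7 94.3] yspan [-78.6  82.9]
```

View pics/w30.png

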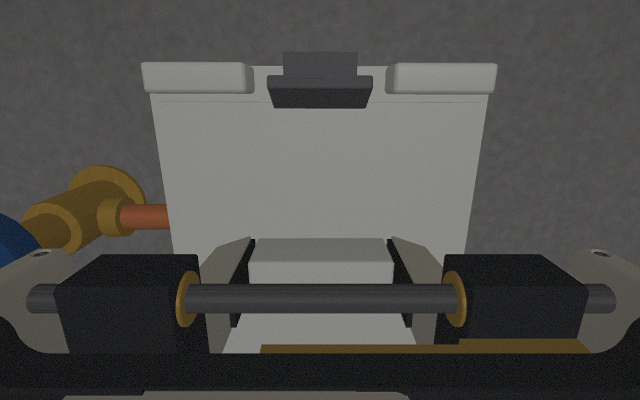

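The cover is flat (pitch 0°, origin at (-0.5,-0.1,80.5) mm) and the catch overlaps its edge. Releasing and rising.

Request:
{"op": "arm_command", "data": {
  "deltas": [
    {"xyz": [0,0,0],"turn": 0,"jaw": 10},
    {"xyz": [0,0,0],"turn": 0,"jaw": 10},
    {"xyz": [0,0,0],"turn": 0,"jaw": 10},
    {"xyz": [0,0,0],"turn": 0,"jaw": 10},
    {"xyz": [0,0,-1],"turn": 0,"jaw": 10}
  ]
}}

```text
clock: 31.78
position: [0.5399, 0.0145, 0.1033]
ee_rot: [3.126, 0.215, -0.028]
force: [-0.7, 1.0, -0.5]
width: 0.962
```

Request:
{"op": "arm_command", "data": {
  "deltas": [
    {"xyz": [0,0,-3],"turn": 0,"jaw": 10},
    {"xyz": [0,0,-6],"turn": 0,"jaw": 10},
    {"xyz": [0,0,-10],"turn": 0,"jaw": 10},
    {"xyz": [0,0,-14],"turn": 0,"jaw": 10},
    {"xyz": [0,0,-14],"turn": 0,"jaw": 10}
  ]
}}

```text
clock: 32.2
position: [0.5458, 0.0144, 0.2507]
ee_rot: [3.126, 0.213, -0.012]
force: [1.0, -1.1, -0.3]
width: 0.961
```

```bash
cat >> h.py <<'E'
def wheel(d,name=""):
    f=d["frame"];P=pts(d);hsv=cv2.cvtColor(f,cv2.COLOR_RGB2HSV)
    m=(abs(hsv[...,0].astype(int)-110)<12)&(hsv[...,1]>110)&(np.hypot(P[...,0]-.5176,P[...,1]-.1818)<.06)&(P[...,2]>.09)&(P[...,2]<.16)
    q=P[m]; hi=np.median(q[:,2]); t=q[abs(q[:,2]-np.percentile(q[:,2],85))<.004]
    (x,y),r=cv2.minEnclosingCircle((t[:,:2]*1000).astype(np.float32))
    print(name,"wheel n",len(t),"c",round(x,1),round(y,1),"D",round(2*r,1),"top",np.percentile(t[:,2],[10,50,90]).round(4))
E
python3 - <<'E'
from h import *
st(); d=grab("wrist","w31"); wheel(d,"wrist"); 
q=pts(d).reshape(-1,3)
C=np.array([[np.cos(YAW),np.sin(YAW)],[-np.sin(YAW),np.cos(YAW)]])
h=(q[:,:2]-H)@C.T*1000
m=(abs(h[:,0])<70)&(abs(h[:,1])<70)&(abs(q[:,2]-.087)<.008)
A=np.c_[h[m],np.ones(m.sum())]; print("plane mm",(np.linalg.lstsq(A,q[m,2]*1000,rcond=None)[0]).round(4), m.sum())
d=grab("scene","c31"); wheel(d,"scene"); d=grab("side","s31"); wheel(d,"side"); plan((.5176,.1818,.2),-82.2)
i=cv2.imread("pics/s31.png")[130:240,240:380]; j=cv2.imread("pics/c31.png")[150:270,270:440]
cv2.imwrite("pics/x31.png",np.hstack([cv2.resize(i,(380,300)),cv2.resize(j,(420,300))]))
E
```

```text
t 32.2 p [0.5458 0.0144 0.2507] w 0.961 F [ 1.  -1.1 -0.3] j [-0.86  0.41  1.02  1.78 -0.37  1.17 -1.15]
[[ 0.991  0.135 -0.007]
 [ 0.135 -0.991 -0.009]
 [-0.008  0.008 -1.   ]]
wrist wheel n 3087 c 518.2 181.7 D 63.2 top [0.1161 0.1172 0.119 ]
plane mm [-5.00000e-04 -1.10000e-03  8.74721e+01] 16704
scene wheel n 270 c 521.1 182.4 D 60.6 top [0.1163 0.1178 0.1195]
side wheel n 109 c 514.6 178.4 D 61.5 top [0.1166 0.1184 0.1207]
pos [0.5423 0.016  0.2439] yaw -82.13 tilt z [-0.0162 -0.0089] delta cm [ -0.1  -16.79   4.28] turn 0.07
```

View pics/w31.png

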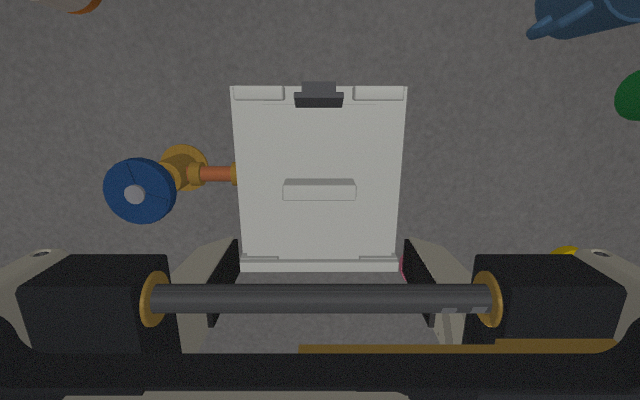

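View pics/x31.png

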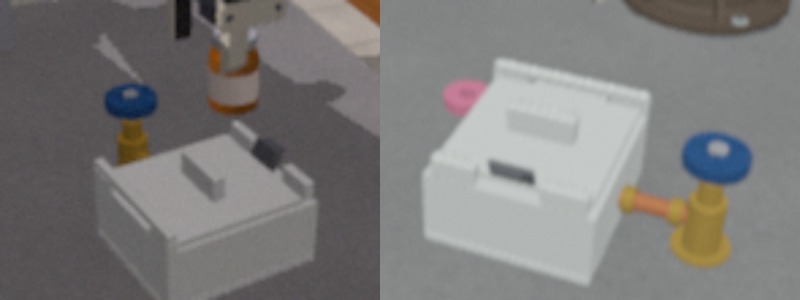

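The cover plane is flat at 87.5 mm top height and the catch is over it. Now the wheel at (0.518,0.182), top 117 mm.

Request:
{"op": "arm_command", "data": {
  "deltas": [
    {"xyz": [-0.1,-16.8,0],"turn": 0,"jaw": 0},
    {"xyz": [-0.1,-16.8,0],"turn": 0,"jaw": 0},
    {"xyz": [-0.1,-16.8,0],"turn": 0,"jaw": 0},
    {"xyz": [-0.1,-16.8,0],"turn": 0,"jaw": 0},
    {"xyz": [-0.1,-16.8,0],"turn": 0,"jaw": 0}
  ]
}}

```text
clock: 32.77
position: [0.5154, 0.1919, 0.2404]
ee_rot: [3.126, 0.233, -0.033]
force: [-0.2, 0.9, 0.2]
width: 1.001
```

Request:
{"op": "arm_command", "data": {
  "deltas": [
    {"xyz": [0,0,0],"turn": 30,"jaw": 0},
    {"xyz": [0,0,0],"turn": 30,"jaw": 0},
    {"xyz": [0,0,0],"turn": 30,"jaw": 0},
    {"xyz": [0,0,0],"turn": 30,"jaw": 0},
    {"xyz": [0,0,0],"turn": 30,"jaw": 0}
  ]
}}

```text
clock: 33.18
position: [0.5145, 0.1917, 0.2391]
ee_rot: [3.071, -0.592, -0.032]
force: [0.2, -0.9, -1.1]
width: 1.001
```

Run:
```python
from h import *
st(); plan((.5180,.1818,.10),-112)
```

```text
t 33.1833 p [0.5145 0.1917 0.2391] w 1.001 F [ 0.2 -0.9 -1.1] j [-1.23  0.51  1.16  1.78 -0.49  1.22 -1.87]
[[ 0.928 -0.371 -0.023]
 [-0.372 -0.928 -0.01 ]
 [-0.017  0.018 -1.   ]]
pos [0.5145 0.1917 0.2391] yaw -111.81 tilt z [-0.0227 -0.0098] delta cm [ 0.94  0.55 13.91] turn 0.19
```

Request:
{"op": "arm_command", "data": {
  "deltas": [
    {"xyz": [0.9,0.5,3],"turn": 0,"jaw": 0},
    {"xyz": [0.9,0.5,6],"turn": 0,"jaw": 0},
    {"xyz": [0.9,0.5,9],"turn": 0,"jaw": 0},
    {"xyz": [0.9,0.5,9],"turn": 0,"jaw": 0},
    {"xyz": [0.9,0.5,9],"turn": 0,"jaw": 0}
  ]
}}

```text
clock: 33.6
position: [0.5178, 0.1821, 0.1482]
ee_rot: [3.069, -0.589, -0.037]
force: [0.0, -0.8, 0.7]
width: 0.993
```

Run:
```python
from h import *
st(); plan((.5180,.1818,.099),-112)
```

```text
t 33.6 p [0.5178 0.1821 0.1482] w 0.993 F [ 0.  -0.8  0.7] j [-1.13  0.6   1.06  1.89 -0.6   1.05 -1.77]
[[ 0.929 -0.37  -0.026]
 [-0.37  -0.929 -0.012]
 [-0.02   0.02  -1.   ]]
pos [0.5178 0.1821 0.1482] yaw -111.72 tilt z [-0.026  -0.0116] delta cm [ 0.13 -0.08  4.92] turn 0.28
```

Request:
{"op": "arm_command", "data": {
  "deltas": [
    {"xyz": [0.1,-0.1,1.5],"turn": 0,"jaw": 0},
    {"xyz": [0.1,-0.1,3],"turn": 0,"jaw": 0},
    {"xyz": [0.1,-0.1,4.7],"turn": 0,"jaw": 0},
    {"xyz": [0.1,-0.1,4.7],"turn": 0,"jaw": 0},
    {"xyz": [0.1,-0.1,4.7],"turn": 0,"jaw": 0}
  ]
}}

```text
clock: 34.02
position: [0.5182, 0.1821, 0.1019]
ee_rot: [3.069, -0.588, -0.036]
force: [-0.3, -0.6, 0.2]
width: 1.001
```

Request:
{"op": "arm_command", "data": {
  "deltas": [
    {"xyz": [0,0,0],"turn": 0,"jaw": 130},
    {"xyz": [0,0,0],"turn": 0,"jaw": 130},
    {"xyz": [0,0,0],"turn": 0,"jaw": 130},
    {"xyz": [0,0,0],"turn": 0,"jaw": 130},
    {"xyz": [0,0,0],"turn": 0,"jaw": 130}
  ],
  "force": 15
}}

```text
clock: 34.43
position: [0.5186, 0.1826, 0.1024]
ee_rot: [3.07, -0.588, -0.035]
force: [1.7, 5.4, 2.2]
width: 0.692
```

Request:
{"op": "arm_command", "data": {
  "deltas": [
    {"xyz": [0,0,-0.05],"turn": -7,"jaw": 130},
    {"xyz": [0,0,-0.1],"turn": -14,"jaw": 130},
    {"xyz": [0,0,-0.15],"turn": -20,"jaw": 130},
    {"xyz": [0,0,-0.15],"turn": -20,"jaw": 130}
  ]
}}

```text
clock: 34.77
position: [0.5186, 0.1829, 0.1041]
ee_rot: [3.131, -0.037, -0.039]
force: [2.2, -0.1, -3.0]
width: 0.695
```

Run:
```python
from h import *
s=st(); print(s["ft_torque"]); plan((.5180,.1818,.099),-112); grab("wrist","w33")
```

```text
t 34.7667 p [0.5186 0.1829 0.1041] w 0.695 F [ 2.2 -0.1 -3. ] j [-1.04  0.61  0.9   1.92 -0.59  0.93 -1.44]
[[ 0.999 -0.024 -0.025]
 [-0.024 -1.    -0.01 ]
 [-0.025  0.011 -1.   ]]
[-0.33635051 -0.23277401  0.04251959]
pos [0.5186 0.1829 0.1041] yaw -91.35 tilt z [-0.0248 -0.01  ] delta cm [-0.05  0.11  0.51] turn 20.65
```

View pics/w33.png

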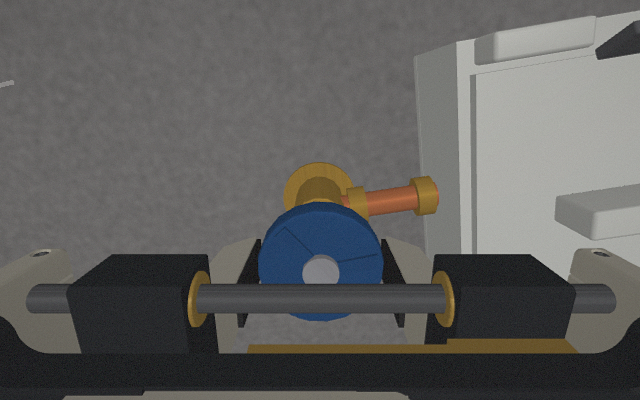

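The wheel is gripped and following (torque ≈0.04 N m). Continuing anticlockwise and rising with it.

Request:
{"op": "arm_command", "data": {
  "deltas": [
    {"xyz": [0,0,-0.05],"turn": -7,"jaw": 130},
    {"xyz": [0,0,-0.1],"turn": -14,"jaw": 130},
    {"xyz": [0,0,-0.15],"turn": -21,"jaw": 130},
    {"xyz": [0,0,-0.2],"turn": -28,"jaw": 130},
    {"xyz": [0,0,-0.25],"turn": -35,"jaw": 130}
  ]
}}

```text
clock: 35.23
position: [0.5187, 0.1834, 0.1064]
ee_rot: [3.007, 0.901, -0.042]
force: [-0.6, 3.0, -2.0]
width: 0.692
```

Request:
{"op": "arm_command", "data": {
  "deltas": [
    {"xyz": [0,0,-0.05],"turn": -7,"jaw": 130},
    {"xyz": [0,0,-0.1],"turn": -14,"jaw": 130},
    {"xyz": [0,0,-0.15],"turn": -21,"jaw": 130},
    {"xyz": [0,0,-0.2],"turn": -28,"jaw": 130},
    {"xyz": [0,0,-0.25],"turn": -35,"jaw": 130}
  ]
}}

```text
clock: 35.65
position: [0.5184, 0.1839, 0.1088]
ee_rot: [-2.592, -1.764, 0.042]
force: [-3.0, 2.2, -0.9]
width: 0.693
```

Request:
{"op": "arm_command", "data": {
  "deltas": [
    {"xyz": [0,0,-0.05],"turn": -7,"jaw": 130},
    {"xyz": [0,0,-0.1],"turn": -14,"jaw": 130},
    {"xyz": [0,0,-0.15],"turn": -21,"jaw": 130},
    {"xyz": [0,0,-0.2],"turn": -28,"jaw": 130},
    {"xyz": [0,0,-0.25],"turn": -35,"jaw": 130}
  ]
}}

```text
clock: 36.07
position: [0.5179, 0.1841, 0.1111]
ee_rot: [-1.934, -2.456, 0.037]
force: [-2.7, 2.3, 0.5]
width: 0.694
```

Run:
```python
from h import *
s=st(); print(np.round(s["ft_torque"],3)); plan((.5180,.1818,.11),-112); grab("wrist","w34")
```

```text
t 36.0667 p [0.5179 0.1841 0.1111] w 0.694 F [-2.7  2.3  0.5] j [-0.72  0.47  0.39  1.89 -0.23  0.85  0.03]
[[-0.234  0.972 -0.027]
 [ 0.972  0.234 -0.009]
 [-0.003 -0.028 -1.   ]]
[ 0.481  0.021 -0.08 ]
pos [0.5179 0.1841 0.1111] yaw 13.56 tilt z [-0.0269 -0.0093] delta cm [-0.22 -0.04  0.11] turn 125.56
```

View pics/w34.png

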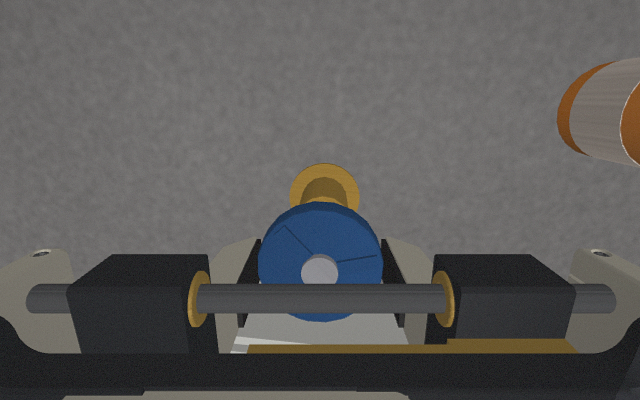

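No slip so far (125° turned), with joint range left. Continuing.

Request:
{"op": "arm_command", "data": {
  "deltas": [
    {"xyz": [0,0,-0.05],"turn": -7,"jaw": 130},
    {"xyz": [0,0,-0.1],"turn": -14,"jaw": 130},
    {"xyz": [0,0,-0.15],"turn": -21,"jaw": 130},
    {"xyz": [0,0,-0.2],"turn": -28,"jaw": 130},
    {"xyz": [0,0,-0.25],"turn": -35,"jaw": 130}
  ]
}}

```text
clock: 36.53
position: [0.5172, 0.1838, 0.1135]
ee_rot: [-1.092, -2.921, 0.03]
force: [-3.0, 1.3, 2.9]
width: 0.69
```

Request:
{"op": "arm_command", "data": {
  "deltas": [
    {"xyz": [0,0,-0.05],"turn": -7,"jaw": 130},
    {"xyz": [0,0,-0.1],"turn": -14,"jaw": 130},
    {"xyz": [0,0,-0.15],"turn": -21,"jaw": 130},
    {"xyz": [0,0,-0.2],"turn": -28,"jaw": 130},
    {"xyz": [0,0,-0.25],"turn": -35,"jaw": 130}
  ]
}}

```text
clock: 36.95
position: [0.5169, 0.1832, 0.1158]
ee_rot: [-0.165, -3.108, 0.019]
force: [-1.1, -0.8, 1.7]
width: 0.693
```

Request:
{"op": "arm_command", "data": {
  "deltas": [
    {"xyz": [0,0,-0.05],"turn": -7,"jaw": 130},
    {"xyz": [0,0,-0.1],"turn": -14,"jaw": 130},
    {"xyz": [0,0,-0.15],"turn": -21,"jaw": 130},
    {"xyz": [0,0,-0.2],"turn": -28,"jaw": 130},
    {"xyz": [0,0,-0.25],"turn": -35,"jaw": 130}
  ]
}}

```text
clock: 37.37
position: [0.5171, 0.1826, 0.1181]
ee_rot: [0.775, -3.011, 0.005]
force: [-0.7, 1.7, -0.4]
width: 0.689
```

Run:
```python
from h import *
s=st(); print(np.round(s["ft_torque"],3)); plan((.5180,.1818,.11),-112); d=grab("wrist","w35"); wheel(d)
```

```text
t 37.3667 p [0.5171 0.1826 0.1181] w 0.689 F [-0.7  1.7 -0.4] j [-0.37  0.45 -0.08  1.85  0.04  0.87  1.6 ]
[[-0.875 -0.483 -0.031]
 [-0.482  0.876 -0.011]
 [ 0.032  0.005 -0.999]]
[-0.096 -0.175 -0.074]
pos [0.5171 0.1826 0.1181] yaw 118.85 tilt z [-0.0309 -0.0113] delta cm [-0.07 -0.12  0.81] turn 230.85
 wheel n 7467 c 516.9 180.5 D 66.6 top [0.1323 0.1333 0.1351]
```

View pics/w35.png

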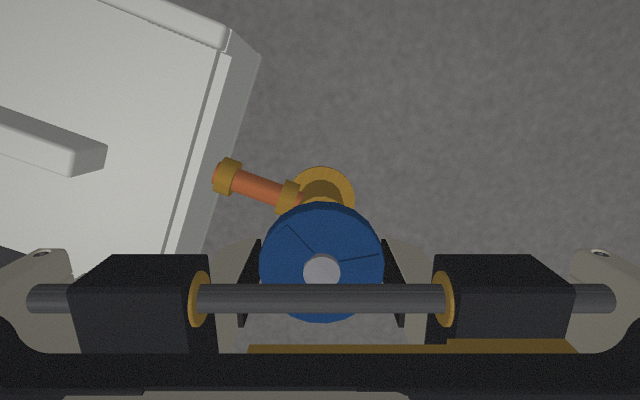

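230.7° turned. Going on until the stop.

Request:
{"op": "arm_command", "data": {
  "deltas": [
    {"xyz": [0,0,-0.05],"turn": -5,"jaw": 130},
    {"xyz": [0,0,-0.1],"turn": -10,"jaw": 130},
    {"xyz": [0,0,-0.1],"turn": -15,"jaw": 130},
    {"xyz": [0,0,-0.1],"turn": -20,"jaw": 130}
  ]
}}

```text
clock: 37.75
position: [0.5174, 0.1824, 0.1192]
ee_rot: [1.292, -2.828, -0.004]
force: [-1.4, 1.1, 5.4]
width: 0.692
```

Run:
```python
from h import *
s=st(); print(np.round(s["ft_torque"],3)); plan((.5180,.1818,.11),-112)
```

```text
t 37.75 p [0.5174 0.1824 0.1192] w 0.692 F [-1.4  1.1  5.4] j [-0.31  0.45 -0.17  1.85  0.09  0.88  1.9 ]
[[-0.654 -0.756 -0.031]
 [-0.756  0.655 -0.011]
 [ 0.029  0.016 -0.999]]
[-0.156 -0.096 -0.071]
pos [0.5174 0.1824 0.1192] yaw 139.1 tilt z [-0.0309 -0.0114] delta cm [-0.02 -0.1   0.92] turn 251.1
```

Request:
{"op": "arm_command", "data": {
  "deltas": [
    {"xyz": [0,0,0],"turn": -4,"jaw": 130},
    {"xyz": [0,0,-0.05],"turn": -8,"jaw": 130},
    {"xyz": [0,0,-0.05],"turn": -12,"jaw": 130}
  ]
}}

```text
clock: 38.0
position: [0.5175, 0.1827, 0.1196]
ee_rot: [1.572, -2.682, -0.01]
force: [0.1, 3.0, 1.1]
width: 0.694
```

Request:
{"op": "arm_command", "data": {
  "deltas": [
    {"xyz": [0,0,0],"turn": -4,"jaw": 130},
    {"xyz": [0,0,0],"turn": -8,"jaw": 130},
    {"xyz": [0,0,0],"turn": -8,"jaw": 130}
  ]
}}

```text
clock: 38.25
position: [0.5176, 0.1829, 0.1194]
ee_rot: [1.75, -2.571, -0.015]
force: [0.2, 1.7, -0.5]
width: 0.692
```

Run:
```python
from h import *
s=st(); print(np.round(s["ft_torque"],3)); plan((.5180,.1818,.11),-112); d=grab("wrist","w36")
i=cv2.imread("pics/w36.png")[180:340,220:420]; cv2.imwrite("pics/w36c.png",cv2.resize(i,None,fx=3,fy=3))
```

```text
t 38.25 p [0.5176 0.1829 0.1194] w 0.692 F [ 0.2  1.7 -0.5] j [-0.25  0.46 -0.26  1.84  0.14  0.89  2.2 ]
[[-0.367 -0.93  -0.032]
 [-0.93   0.367 -0.01 ]
 [ 0.021  0.026 -0.999]]
[ 0.596 -0.11  -0.054]
pos [0.5176 0.1829 0.1194] yaw 158.46 tilt z [-0.0319 -0.01  ] delta cm [ 0.07 -0.1   0.94] turn 270.46
```

View pics/w36c.png

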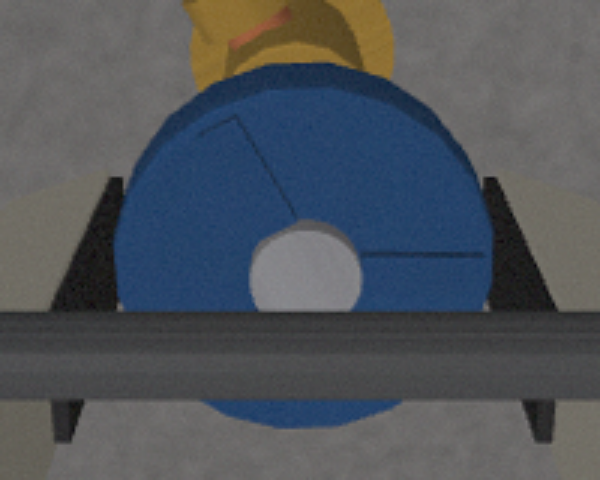

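The marks have moved a few degrees relative to the fingers, which suggests the wheel is at its stop. One more small push to confirm.

Request:
{"op": "arm_command", "data": {
  "deltas": [
    {"xyz": [0,0,0],"turn": -5,"jaw": 130},
    {"xyz": [0,0,0],"turn": -10,"jaw": 130},
    {"xyz": [0,0,0],"turn": -10,"jaw": 130},
    {"xyz": [0,0,0],"turn": -10,"jaw": 130}
  ],
  "force": 25
}}

```text
clock: 38.63
position: [0.5178, 0.1837, 0.1193]
ee_rot: [1.959, -2.417, -0.02]
force: [1.1, 5.6, -2.2]
width: 0.693
```

Run:
```python
from h import *
s=st(); print(np.round(s["ft_torque"],3)); plan((.5180,.1818,.11),-112); d=grab("wrist","w37")
i=cv2.imread("pics/w37.png")[180:340,220:420]; cv2.imwrite("pics/w37c.png",cv2.resize(i,None,fx=3,fy=3))
```

```text
t 38.6333 p [0.5178 0.1837 0.1193] w 0.693 F [ 1.1  5.6 -2.2] j [-0.22  0.47 -0.3   1.84  0.16  0.89  2.34]
[[-0.207 -0.978 -0.032]
 [-0.978  0.207 -0.009]
 [ 0.015  0.029 -0.999]]
[ 1.184 -0.282 -0.006]
pos [0.5178 0.1837 0.1193] yaw 168.04 tilt z [-0.0316 -0.0091] delta cm [ 0.17 -0.09  0.93] turn 280.04
```

View pics/w37c.png

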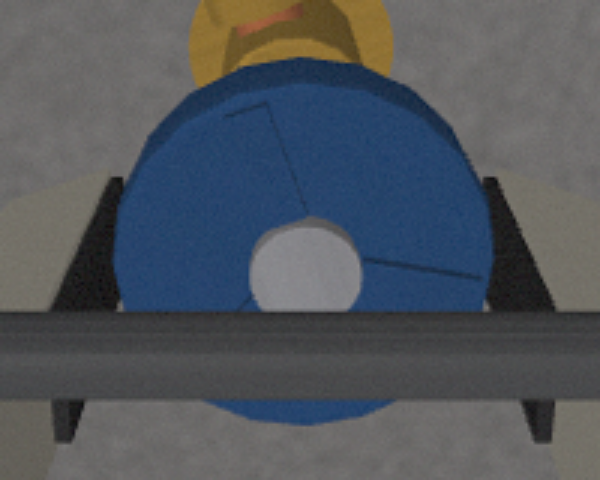

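The wheel slipped by the full extra turn, so it is at the stop. Release and rise, then check everything.

Request:
{"op": "arm_command", "data": {
  "deltas": [
    {"xyz": [0,0,0],"turn": 0,"jaw": 0},
    {"xyz": [0,0,0],"turn": 0,"jaw": 0},
    {"xyz": [0,0,0],"turn": 0,"jaw": 0},
    {"xyz": [0,0,0],"turn": 0,"jaw": 0},
    {"xyz": [0,0,0],"turn": 0,"jaw": 0}
  ]
}}

```text
clock: 39.1
position: [0.5177, 0.1832, 0.1192]
ee_rot: [1.958, -2.417, -0.019]
force: [0.2, -0.6, -0.3]
width: 0.984
```

Request:
{"op": "arm_command", "data": {
  "deltas": [
    {"xyz": [0,0,-3],"turn": 0,"jaw": 0},
    {"xyz": [0,0,-6],"turn": 0,"jaw": 0},
    {"xyz": [0,0,-10],"turn": 0,"jaw": 0},
    {"xyz": [0,0,-14],"turn": 0,"jaw": 0},
    {"xyz": [0,0,-14],"turn": 0,"jaw": 0}
  ]
}}

```text
clock: 39.52
position: [0.5254, 0.1862, 0.267]
ee_rot: [1.964, -2.427, -0.014]
force: [1.3, 0.9, 0.1]
width: 1.0
```

Request:
{"op": "arm_command", "data": {
  "deltas": [
    {"xyz": [-10,0,0],"turn": 0,"jaw": 0},
    {"xyz": [-10,0,0],"turn": 0,"jaw": 0},
    {"xyz": [-10,0,0],"turn": 0,"jaw": 0},
    {"xyz": [-10,0,0],"turn": 0,"jaw": 0},
    {"xyz": [-10,0,0],"turn": 0,"jaw": 0}
  ]
}}

```text
clock: 39.93
position: [0.5459, 0.2851, 0.2656]
ee_rot: [1.965, -2.425, -0.015]
force: [0.3, -0.2, -1.0]
width: 1.002
```

Run:
```python
from h import *
st(); C=np.array([[np.cos(YAW),np.sin(YAW)],[-np.sin(YAW),np.cos(YAW)]])
for n in ("wrist","scene","side"):
    d=grab(n,n+"40"); wheel(d,n); q=pts(d).reshape(-1,3)
    h=(q[:,:2]-H)@C.T*1000
    m=(abs(h[:,0])<65)&(abs(h[:,0])>14)&(abs(h[:,1])<65)&(abs(q[:,2]-.087)<.01)
    A=np.c_[h[m],np.ones(m.sum())]; print("cover plane mm",(np.linalg.lstsq(A,q[m,2]*1000,rcond=None)[0]).round(4), m.sum())
    r=(abs(h[:,0])<25)&(abs(h[:,1])<50)&(abs(q[:,2]-.115)<.006); print("rib",r.sum(), cv2.minAreaRect(h[r].astype(np.float32)) if r.sum()>5 else "")
```

```text
t 39.9333 p [0.5459 0.2851 0.2656] w 1.002 F [ 0.3 -0.2 -1. ] j [-0.34  0.43 -0.33  1.5   0.13  1.26  2.25]
[[-0.207 -0.978 -0.022]
 [-0.978  0.207 -0.006]
 [ 0.01   0.02  -1.   ]]
wrist wheel n 4281 c 517.6 182.4 D 62.9 top [0.1342 0.1353 0.1369]
cover plane mm [0. 0. 0.] 0
rib 0 
scene wheel n 283 c 521.6 183.3 D 61.3 top [0.1341 0.1356 0.1373]
cover plane mm [-1.40000e-03  1.50000e-03  8.78011e+01] 1021
rib 166 ((0.37685108184814453, 0.1119842529296875), (68.96965789794922, 19.472333908081055), 89.71741485595703)
side wheel n 109 c 514.1 182.1 D 62.5 top [0.1342 0.136  0.138 ]
cover plane mm [6.00000e-04 9.00000e-04 8.83337e+01] 761
rib 95 ((-3.018927574157715, 0.07714462280273438), (70.06475067138672, 16.925994873046875), 89.08888244628906)
```

View pics/wrist40.png

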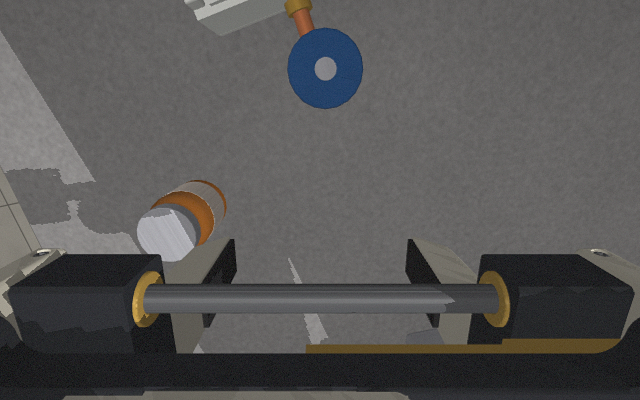

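View pics/scene40.png

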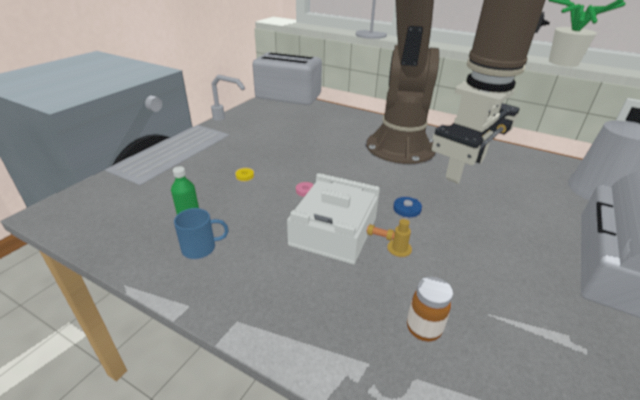

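```bash
python3 -c "
from cell import sign_off
print(sign_off())"
```

```text
the job is handed in; nothing more can be done
None
```

The filter is back in service and the job is handed in at about 40 s of robot time; `sign_off` gives no verdict.

- **Rings:** Three were lying out. I threaded ring66, ring57 and ring48 in that order. The stack's top faces measured about 26, 42 and 58 mm, so each is home; there was no ring39. The pink and yellow look-alikes were left alone.
- **Cover:** The moves cannot tilt the tool. I gripped the rib by its ends and lowered the cover's back onto the front bar, which pivoted it to about 15°. I then hooked the lip into the slot and pressed it down until the catch showed over the back edge. With the arm clear, its top is level at 87.5–88.3 mm and was centred within about 1 mm when released. The last side view put the rib 3 mm forward, but that camera reads a few millimetres forward elsewhere too.
- **Valve:** I turned it about 260° anticlockwise until it stopped. A further push only made the fingers slip round the wheel. Its top rose from 117 to 135 mm; fully open should be about 134.8 mm. The torque reading showed no clear peak at the stop, so this rests on the slip and the height.
- **Bystanders:** The mug, jar and soap bottle look unmoved in the last pictures, and the robot was touching nothing when I handed in.

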